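# Consolidate the label-roll trays and stack the emptied one

## Task

Tidy the label rolls on the packing bench: from the tray that holds one tall and one short roll, put the tall roll in the free pocket beside the other tall roll, and put its short roll and the short roll standing on the bench into the single empty tray, one to a pocket. When both its rolls are in their new places, stack the emptied tray squarely, right way up, on the stack of empty trays. Do not lay or knock over any roll, and leave the packing tape and the carton where they are.

Things in the scene. Friction and masses are not known exactly. Their poses are not given: they have to be found in the camera images.
- tall_tray: Grey tray with one roll, a tall one, in its y=+40 mm pocket; y=-40 mm pocket free. 158 long (y) x 78 wide (x) x 30 mm high, floor 4 mm. Two 66 x 66 mm pockets centred at y=+40, -40 mm. Long walls dip to 12 mm at each pocket (44 mm wide finger notch): grip and set rolls across the tray, along x. Origin: centre of underside, z up. Loose, 0.25 kg.
- single_empty_tray: Same kind of tray as tall_tray, same sizes and axes: the one that stands singly on the bench with both pockets empty.
- mixed_tray: Same kind of tray, sizes and axes as tall_tray: at the start it holds one tall and one short roll, one in each pocket (either way round). Like all the trays it has a central web between the pockets, 14 mm thick (y), 66 mm long (x), as high as the rim (30 mm): the emptied tray is picked up by this web, closing along y, one finger in each pocket.
- empties_stack: Two empty trays of the same kind, stacked square and joined as one, same outline, 158 mm (y) x 78 mm (x), 60 mm high in all; the top (rim and web of the upper tray) is level at 60 mm. Origin: centre of the underside, on the bench, z up. Loose, about 0.5 kg.
- tall_roll_a: Tall roll of blank labels: white paper cylinder standing on end, 50 mm diameter, 90 mm high, with a brown cardboard core in the middle; origin: centre of its underside, z up along its axis. Stands in tall_tray at the start.
- tall_roll_b: Tall roll of blank labels: white paper cylinder standing on end, 50 mm diameter, 90 mm high, with a brown cardboard core in the middle; origin: centre of its underside, z up along its axis. Stands in mixed_tray at the start.
- short_roll_a: Short roll of blank labels: white paper cylinder standing on end, 50 mm diameter, 50 mm high, with a brown cardboard core in the middle; origin: centre of its underside, z up along its axis. Stands in mixed_tray at the start.
- short_roll_b: Short roll of blank labels: white paper cylinder standing on end, 50 mm diameter, 50 mm high, with a brown cardboard core in the middle; origin: centre of its underside, z up along its axis. Stands by itself on the bench at the start.
- tape_roll: Bystander: roll of clear packing tape lying flat, 100 mm outside diameter, 48 mm high, right of the work; origin: centre of its underside.
- mailer_box: Bystander: closed cardboard carton, 120 x 160 x 45 mm, left of the work; origin: centre of its underside.
Not all that is in view belongs to the job. What is shaped like the short_roll_b but blue or turquoise is not meant.

How it is judged:
On the way, in this order (a step that is already met when the one before it is completed fails the run):
1. both rolls of the mixed tray stand in their new trays: the tall one in the tall-roll tray, the short one in the single tray (x of tall_roll_b in the frame of tall_tray between -0.015 and 0.015 m and y of tall_roll_b in the frame of tall_tray between -0.06 and 0.06 m and z of tall_roll_b in the frame of tall_tray between 0.001 and 0.01 m and angle between each of tall_roll_b, short_roll_a's own z axis and vertical below 0.15 rad and x of short_roll_a in the frame of single_empty_tray between -0.015 and 0.015 m and y of short_roll_a in the frame of single_empty_tray between -0.06 and 0.06 m and z of short_roll_a in the frame of single_empty_tray between 0.001 and 0.01 m), for 0.2 s.
2. the emptied tray then sits squarely on the stack of empties (x of mixed_tray in the frame of empties_stack between -0.012 and 0.012 m and y of mixed_tray in the frame of empties_stack between -0.012 and 0.012 m and z of mixed_tray in the frame of empties_stack between 0.055 and 0.065 m and angle between the y axis of mixed_tray and the y axis of empties_stack, either way round below 0.17 rad and angle between mixed_tray's own z axis and vertical below 0.06 rad), for 0.2 s.
At the end, for the whole second after the job is handed in: Both tall rolls upright (0.15 rad) on the pocket floors of tall_tray, both short rolls on those of single_empty_tray; mixed_tray flat, right way up on the empties stack, within 12 mm along each axis and 0.17 rad of square, either way round; those trays flat on the bench; all released, at rest (all of step 1 and all of step 2 and x of tall_roll_a in the frame of tall_tray between -0.015 and 0.015 m and y of tall_roll_a in the frame of tall_tray between -0.06 and 0.06 m and z of tall_roll_a in the frame of tall_tray between 0.001 and 0.01 m and angle between each of tall_roll_a, short_roll_b's own z axis and vertical below 0.15 rad and x of short_roll_b in the frame of single_empty_tray between -0.015 and 0.015 m and y of short_roll_b in the frame of single_empty_tray between -0.06 and 0.06 m and z of short_roll_b in the frame of single_empty_tray between 0.001 and 0.01 m and angle between each of tall_tray, single_empty_tray, empties_stack's own z axis and vertical below 0.06 rad and height (world z) of each of empties_stack, tall_tray, single_empty_tray below 0.01 m and linear speed of each of tall_roll_a, tall_roll_b, short_roll_a, short_roll_b, tall_tray, single_empty_tray, mixed_tray, empties_stack below 0.02 m/s); the robot touches nothing.
It fails at once if a roll is laid or knocked over (tilted beyond 1.1 rad) (angle between any of tall_roll_a, tall_roll_b, short_roll_a, short_roll_b's own z axis and vertical above 1.1 rad).
It fails at once if the packing tape or the carton is moved by more than 25 mm (distance of any of tape_roll, mailer_box from where it was at the start of the episode above 0.025 m).
It also fails if it takes over 128 s, if anything falls off the work surface, if the arm or the gripper's body presses on something with over 40 N, if the wrist force passes 120 N, or if a joint passes its speed limit or range.

## Robot

A 7-joint arm with a two-finger parallel gripper is mounted at the origin on the work surface. World frame = base frame: x ahead of the robot, y to its left, z up, the work surface at z = 0. Lengths are in m, angles in rad, forces in N, time in s.
With the tool pointing down it reaches from about 0.4 to 0.85 m from the base axis. Payload 10.4 kg.
Tool frame: the origin (TCP) lies at the very end of the fingers, on their centre line; the grasp point (between the pads) lies manip.grasp_offset behind it (manip.grasp_offset is the distance from the TCP to the grasp point, in m); z points along the fingers, x is the direction in which the jaws open and shut, and the axes are right-handed (so a half turn about z gives the same grasp; the last joint's range is limited). The gripper opens to 85 mm and grips with 20 to 120 N. Pads are 22 mm wide; open, the fingers measure 114 mm over their backs; the gripper's body (76 mm by 85 mm) begins 54 mm behind the grasp point. The pads swing forward as they close: fully open they stand 13 mm farther back than shut.
Start: joints at [-1.216, 0.332, -0.065, 1.46, 0.022, 1.35, -0.088], TCP at [0.231, 0.581, 0.206] pointing down, gripper open.
Joint ranges: [-2.6, 2.6], [-0.5, 2.12], [-1.47, 1.34], [0.16, 2.42], [-1.27, 4.41], [0.06, 2.06], [-2.6, 2.6]. Speed limits (rad/s): [2.22, 2.22, 2.79, 2.79, 3.14, 3.14, 3.14].

## Interface

Orientations are given as a unit quaternion [x, y, z, w].
In Python, from workcell import manip gives the robot as it stands.
- The arm moves only by the shell command python3 -m crank 'ROWS' [FORCE]. ROWS is JSON, a list that holds one entry, the list of rows, each a list of 7 numbers: the shift along the world's x, y, z in units of 60 mm (1.0 is 60 mm), then the turn, a rotation vector about the world's x, y, z in units of 5 degrees (1.0 is 5 degrees), then the finger opening in mm, from 0 to 85.4. A call has 1 to 8 rows; each row shifts and turns the commanded pose from where the row before left it; what a row does not reach is not made up. A row lasts 1/8 s, in which the tool goes at most 62.5 mm and 10.7 degrees, less where a joint would pass 70% of its speed; a pose out of reach is approached as far as the arm can. A call is refused whole if a number of a shift passes 1 or a number of a turn 1, either way. A call with a gripper value outside its range is refused whole. The fingers move at their own pace and stop on an object; FORCE is the grip in N (left out, the last holds). Time passes only in rows, so rows that do not move let the fingers close. It gives the time, the measured TCP pose, the force and the opening at its end, in the units of the state.
- manip.get_obs(): the state, without advancing time (a new reading comes with each control period).
- manip.camera(name): name is "scene" or "top"; returns (picture, depth): 400x640x3 uint8, blue, green, red; 400x640 float32, m along the optical axis (not along the pixel's ray), 0 where there is no reading.
- manip.get_calibration(name): a dict with "fx", "fy", "cx", "cy" (pixels), "rvec" (rotation vector, rad) and "tvec" (3), from world to camera coordinates, as OpenCV has them. Camera axes: x right, y down, z forward; pixel columns grow to the right and rows downward; lengths in m; the calibration is good to about 2 mm. A picture is of the moment at which its call begins. get_calibration takes no time and is no camera call.
- manip.hand_in(): hands the job in, once; it reports no verdict.
The state is a dict: "clock": time; "joint_pos": joint angles; "joint_velocities": joint speeds; "tau": joint torques, N m; "position": TCP position; "ee_rot": TCP orientation; "ft_force": force on the tool from outside, world axes, zero at the start; "torque": the same for the moment, N m; "grip_width": opening from 0.0 (shut) to 1.0 (fully open).
Only numpy, scipy, OpenCV 4.12 (cv2) and the standard library are available. Lean on these libraries where they do the work, as an engineer would, in place of code of your own. Each camera call takes 0.05 s, during which the arm holds its last target.

## Working session

There is one attempt and no reset: what is moved stays moved. The work goes in short steps, Python scripts to look and compute and a shell command to move; the robot and the scene stay as the last step left them, time stands still between calls to the robot, and variables do not carry over. Pictures are saved under pics/ and viewed, and the job is handed in when it is done.

```bash
ls; mkdir -p pics
python3 - <<'E'
from workcell import manip
import cv2
print(manip.grasp_offset)
o=manip.get_obs();print(o)
for n in("top","scene"):
    p,d=manip.camera(n);cv2.imwrite(f"pics/{n}0.png",p)
    import numpy as np;np.save(f"{n}0.npy",d);print(n,manip.get_calibration(n))
E
```

```text
pics
0.0187
{'clock': 0.0, 'joint_pos': array([-1.21559803,  0.33286279, -0.06469088,  1.46092541,  0.02159917,
        1.34988173, -0.0885089 ]), 'joint_velocities': array([-0.0007719 , -0.00022456, -0.00019509, -0.00010432,  0.00171106,
       -0.00133283,  0.00067185]), 'tau': array([-7.17199455e-04, -6.25426555e+01,  4.91808099e-02, -3.91622257e+01,
        1.63212925e-02,  9.67228058e-03,  2.21021145e-05]), 'position': array([0.2304108 , 0.58055088, 0.20502919]), 'ee_rot': array([ 8.27306333e-01,  5.61750615e-01, -5.52649164e-04,  4.14726793e-04]), 'ft_force': array([-0.30980432,  0.25503086, -0.3976644 ]), 'torque': array([-0.05283583, -0.05092432, -0.00686653]), 'grip_width': 0.9989224246181175}
top {'fx': 446.17539383503356, 'fy': 446.17539383503356, 'cx': 326.2102311938953, 'cy': 200.00700502040468, 'rvec': array([ 2.1507276 , -2.14458987,  0.15937571]), 'tvec': array([0.00663983, 0.52719169, 1.13088834])}
scene {'fx': 487.9872385633845, 'fy': 487.9872385633845, 'cx': 318.4686229828402, 'cy': 207.65053780959474, 'rvec': array([ 2.32720371,  1.0026926 , -0.34970187]), 'tvec': array([-0.37471511, -0.27499737,  1.929084  ])}
```

View pics/top0.png

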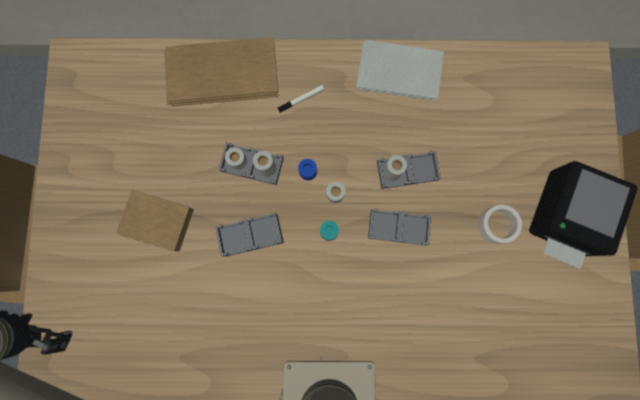

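View pics/scene0.png

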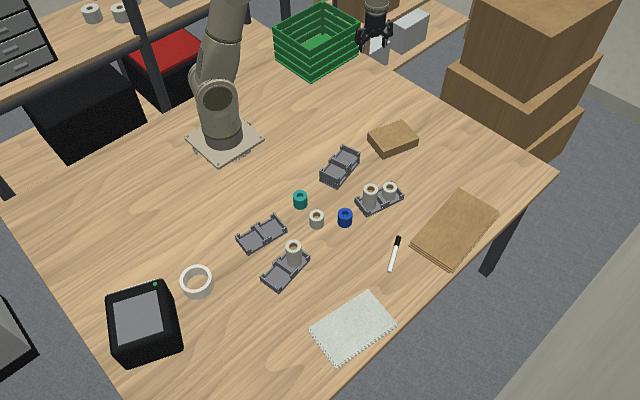

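```bash
cat > h.py <<'E'
import numpy as np,cv2
from workcell import manip
def calib(n):
    c=manip.get_calibration(n);R,_=cv2.Rodrigues(c["rvec"]);return c,R,np.array(c["tvec"]).ravel()
def cloud(n,d):
    c,R,t=calib(n);v,u=np.mgrid[0:400,0:640]
    P=np.stack([(u-c["cx"])/c["fx"]*d,(v-c["cy"])/c["fy"]*d,d],-1)
    W=(P-t)@R;W[d<=0]=np.nan;return W
E
python3 - <<'E'
from h import *
d=np.load("top0.npy");W=cloud("top",d);p=cv2.imread("pics/top0.png")
print(np.nanmedian(W[280:340,200:400,2]))
Z=W[...,2]
reg=dict(mixed=(215,140,290,190),tall=(370,145,445,195),single=(362,203,437,250),stack=(210,205,290,262),blue=(295,155,320,183),shortb=(322,178,350,205),box=(110,185,200,255),tape=(475,200,528,248))
for k,(a,b,c,e) in reg.items():
    z=Z[b:e,a:c];m=(z>0.008)
    pts=W[b:e,a:c][m]
    print(k,m.sum(),"z pct",np.round(np.percentile(pts[:,2],[5,25,50,75,90,97]),3),"rect",[np.round(x,4) for x in cv2.minAreaRect(pts[:,:2].astype(np.float32))])
for k in("mixed","tall","shortb"):
    a,b,c,e=reg[k];z=Z[b:e,a:c]
    for lo,hi in((.042,.066),(.075,.1)):
        m=((z>lo)&(z<hi)).astype(np.uint8)
        n,l,s,ce=cv2.connectedComponentsWithStats(m)
        for i in range(1,n):
            if s[i,4]>40:
                pts=W[b:e,a:c][l==i];cc,r=cv2.minEnclosingCircle(pts[:,:2].astype(np.float32));print(k,lo,s[i,4],ce[i]+[a,b],np.round(cc,4),round(r,4),np.median(pts[:,2]))
cr=p[135:265,205:450];cv2.imwrite("pics/crop0.png",cv2.resize(cr,None,fx=3.2,fy=3.2,interpolation=cv2.INTER_CUBIC))
E
```

```text
-0.00030034301183026025
mixed 1396 z pct [0.01  0.027 0.034 0.064 0.093 0.095] rect [array([0.6304, 0.2153]), array([0.169 , 0.0791]), np.float64(76.5911)]
tall 1063 z pct [0.01  0.022 0.03  0.081 0.094 0.096] rect [array([ 0.6133, -0.2132]), array([0.079 , 0.1593]), np.float64(8.7228)]
single 678 z pct [0.009 0.013 0.027 0.03  0.031 0.033] rect [array([ 0.4583, -0.1853]), array([0.1586, 0.0784]), np.float64(83.3905)]
stack 1992 z pct [0.03  0.033 0.035 0.044 0.059 0.062] rect [array([0.4358, 0.2062]), array([0.0784, 0.1584]), np.float64(13.4655)]
blue 327 z pct [0.022 0.037 0.048 0.05  0.052 0.054] rect [array([0.6105, 0.0578]), array([0.0486, 0.0497]), np.float64(76.015)]
shortb 319 z pct [0.025 0.039 0.049 0.05  0.052 0.053] rect [array([ 0.5482, -0.016 ]), array([0.0487, 0.0484]), np.float64(17.2118)]
box 3040 z pct [0.036 0.043 0.044 0.046 0.047 0.049] rect [array([0.4717, 0.4575]), array([0.1628, 0.1202]), np.float64(73.868)]
tape 854 z pct [0.012 0.03  0.045 0.048 0.05  0.051] rect [array([ 0.4649, -0.4461]), array([0.099 , 0.0993]), np.float64(86.5079)]
mixed 0.042 251 [234.55378486 157.07968127] [0.6385 0.2496] 0.0258 0.053438589529989686
mixed 0.075 305 [262.97704918 161.16721311] [0.6195 0.169 ] 0.0256 0.09244168221897552
tall 0.042 43 [391.13953488 174.81395349] [ 0.6028 -0.1667] 0.0236 0.05382902301040907
tall 0.075 295 [396.49830508 165.5220339 ] [ 0.6091 -0.1697] 0.0251 0.09283976207040677
shortb 0.042 233 [335.52360515 191.26609442] [ 0.5488 -0.016 ] 0.0249 0.0497753599800681
```

View pics/crop0.png

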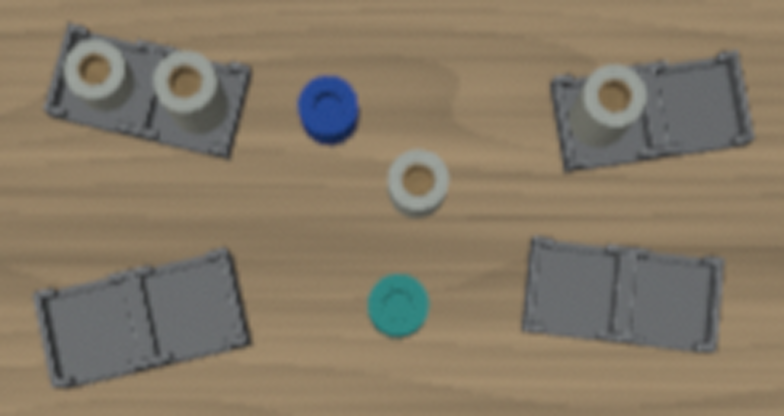

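```bash
cat > g.py <<'E'
import sys
from h import *
from scipy.spatial.transform import Rotation as Ro
def st():
    o=manip.get_obs();M=Ro.from_quat(o["ee_rot"]).as_matrix()
    y=np.degrees(np.arctan2(M[1,0],M[0,0]))
    return o,M,y
if __name__=="__main__":
    x,yy,z,a=map(float,sys.argv[1:5]);o,M,y=st()
    D=(np.array([x,yy,z])-o["position"])/.06
    da=(a-y+90)%180-90
    # tilt-correct: full rotvec
    c,s=np.cos(np.radians(y+da)),np.sin(np.radians(y+da))
    T=np.array([[c,s,0],[s,-c,0],[0,0,-1]])
    rv=Ro.from_matrix(T@M.T).as_rotvec(degrees=True)/5
    print("t",round(o["clock"],2),"pos",np.round(o["position"],4),"yaw",round(y,2),"D",np.round(D,3),"rot",np.round(rv,3),"F",np.round(o["ft_force"],1),"w",round(o["grip_width"]*85.4,1))
E
python3 g.py .6195 .169 .15 -13.4
python3 -m crank '[[[0.38,-0.4,0,0,0,-0.96,85],[0.38,-0.4,0,0,0,-0.96,85],[0.38,-0.4,0,0,0,-0.96,85],[0.38,-0.4,0,0,0,-0.96,85],[0.38,-0.4,0,0,0,-0.96,85],[0.38,-0.4,0,0,0,-0.96,85],[0.38,-0.4,0,0,0,-0.96,85],[0.38,-0.4,0,0,0,-0.96,85]]]' 40
python3 g.py .6195 .169 .15 -13.4
```

```text
t 0.1 pos [0.2304 0.5806 0.2051] yaw 68.36 D [ 6.485 -6.86  -0.918] rot [ 7.0000e-03 -1.4000e-02 -1.6351e+01] F [-0.2 -0.4  0.2] w 85.4
clock: 1.1
position: [0.4144, 0.3873, 0.2059]
ee_rot: [0.967, 0.256, 0.0, -0.0]
ft_force: [1.0, 0.9, 0.2]
grip_width: 0.994
t 1.1 pos [0.4144 0.3873 0.2059] yaw 29.63 D [ 3.418 -3.638 -0.931] rot [-1.000e-03  2.000e-03 -8.606e+00] F [1.  0.9 0.2] w 84.9
```

```bash
python3 -m crank '[[[0.42,-0.45,0,0,0,-1,85],[0.42,-0.45,0,0,0,-1,85],[0.42,-0.45,0,0,0,-1,85],[0.42,-0.45,0,0,0,-1,85],[0.42,-0.45,0,0,0,-1,85],[0.42,-0.45,0,0,0,-1,85],[0.42,-0.45,0,0,0,-1,85],[0.4,-0.43,0,0,0,-1,85]]]'
python3 -m crank '[[[0,0,-0.2,0,0,-0.4,85],[0,0,0,0,0,0,85]]]'
python3 g.py .6195 .169 .045 -13.4
python3 - <<'E'
from h import *
p,d=manip.camera("scene");cv2.imwrite("pics/s1.png",cv2.resize(p[60:260,200:480],None,fx=2.8,fy=2.8))
p,d=manip.camera("top");cv2.imwrite("pics/t1.png",cv2.resize(p[120:260,180:380],None,fx=3.5,fy=3.5))
E
```

```text
clock: 2.1
position: [0.6148, 0.1716, 0.2058]
ee_rot: [0.996, -0.091, 0.0, 0.0]
ft_force: [0.4, 0.0, -0.1]
grip_width: 0.991
clock: 2.35
position: [0.6128, 0.1738, 0.1924]
ee_rot: [0.994, -0.105, -0.001, 0.0]
ft_force: [-0.2, 0.8, 0.7]
grip_width: 0.993
t 2.35 pos [0.6128 0.1738 0.1924] yaw -12.1 D [ 0.112 -0.079 -2.457] rot [ 0.008 -0.025 -0.26 ] F [-0.2  0.8  0.7] w 84.8
```

View pics/s1.png

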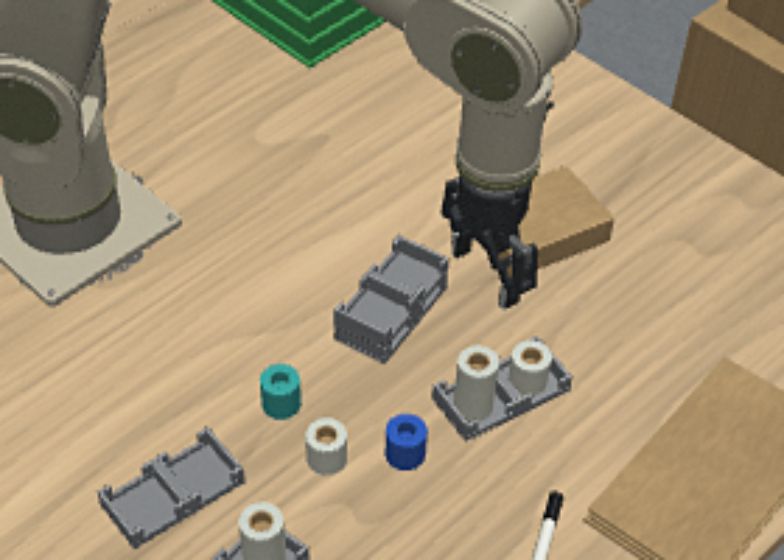

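View pics/t1.png

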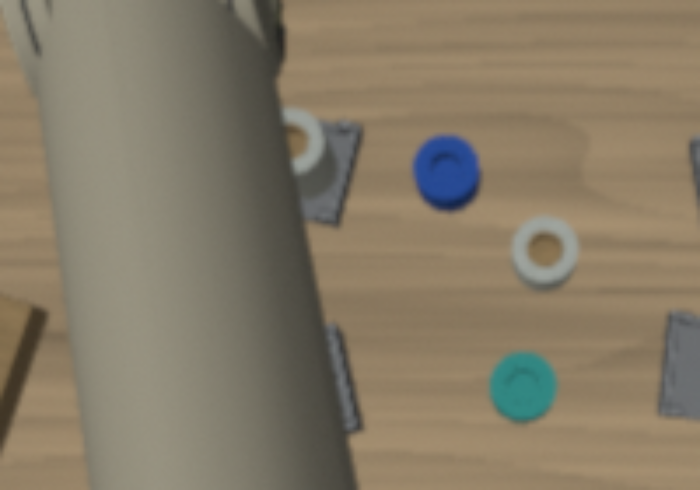

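Run:
```python
from h import *
for n in("scene","top"):
    c=manip.get_calibration(n);K=np.array([[c["fx"],0,c["cx"]],[0,c["fy"],c["cy"]],[0,0,1.]])
    q,_=cv2.projectPoints(np.array([[.6128,.1738,.1924],[.6195,.169,.094],[.6385,.2496,.054],[.5488,-.016,.05]]),np.array(c["rvec"]),np.array(c["tvec"]),K,None);q=q[:,0];print(n,q)
    print("crop",(q-[200,60])*2.8 if n=="scene" else (q-[180,120])*3.5)
```

```text
scene [[370.83373648 166.80175483]
 [369.16131643 188.05085514]
 [388.20580935 185.95595505]
 [314.98496997 214.06742856]]
crop [[478.33446214 299.04491353]
 [473.651686   358.5423944 ]
 [526.97626618 352.67667414]
 [321.95791591 431.38879998]]
top [[254.67339004 153.37083986]
 [262.69144473 160.44904076]
 [234.18049729 156.80743999]
 [335.52899154 191.15675172]]
crop [[261.35686516 116.79793949]
 [289.42005655 141.57164264]
 [189.6317405  128.82603998]
 [544.35147039 249.04863103]]
```

```bash
python3 -m crank '[[[0.11,-0.08,-0.2,0,0,-0.26,85],[0,0,-0.7,0,0,0,85],[0,0,-0.7,0,0,0,85],[0,0,-0.5,0,0,0,85],[0,0,-0.35,0,0,0,85],[0,0,0,0,0,0,85]]]'
python3 g.py .6195 .169 .045 -13.4
```

```text
clock: 3.2
position: [0.6191, 0.1691, 0.0454]
ee_rot: [0.993, -0.116, -0.001, 0.001]
ft_force: [-0.5, 0.7, 0.6]
grip_width: 0.995
t 3.2 pos [0.6191 0.1691 0.0454] yaw -13.35 D [ 0.007 -0.002 -0.006] rot [ 0.012 -0.025 -0.011] F [-0.5  0.7  0.6] w 85.0
```

```bash
python3 -m crank '[[[0,0,0,0,0,0,40],[0,0,0,0,0,0,40],[0,0,0,0,0,0,40],[0,0,0,0,0,0,40],[0,0,0,0,0,0,40],[0,0,0,0,0,0,40]]]' 40
python3 -m crank '[[[0,0,0.1,0,0,0,40],[0,0,0.2,0,0,0,40],[0,0,0.5,0,0,0,40],[0,0,0.6,0,0,0,40],[0,0,0.4,0,0,0,40],[0,0,0.2,0,0,0,40]]]' 
python3 g.py .6194 -.2527 .145 8.7
```

```text
clock: 3.95
position: [0.6209, 0.1697, 0.0485]
ee_rot: [0.993, -0.116, 0.001, -0.001]
ft_force: [-2.5, -0.5, 6.5]
grip_width: 0.567
clock: 4.7
position: [0.6205, 0.1694, 0.169]
ee_rot: [0.993, -0.116, 0.001, -0.001]
ft_force: [-1.5, 0.0, -1.0]
grip_width: 0.568
t 4.7 pos [0.6205 0.1694 0.169 ] yaw -13.35 D [-0.019 -7.035 -0.4  ] rot [-0.016  0.024  4.411] F [-1.5  0.  -1. ] w 48.5
```

```bash
python3 -m crank '[[[0,-0.3,0,0,0,0.4,40],[0,-0.6,0,0,0,0.6,40],[0,-0.7,0,0,0,0.6,40],[0,-0.7,0,0,0,0.6,40],[0,-0.7,0,0,0,0.6,40],[0,-0.7,0,0,0,0.6,40],[0,-0.7,0,0,0,0.6,40],[0,-0.7,0,0,0,0.4,40]]]'
python3 -m crank '[[[0,-0.7,0,0,0,0,40],[0,-0.6,0,0,0,0,40],[0,-0.4,0,0,0,0,40],[0,-0.2,0,0,0,0,40],[0,0,0,0,0,0,40],[0,0,0,0,0,0,40]]]'
python3 g.py .6194 -.2527 .05 8.7
python3 - <<'E'
from h import *
p,d=manip.camera("scene");cv2.imwrite("pics/s2.png",cv2.resize(p[130:330,180:460],None,fx=2.8,fy=2.8))
np.save("s2.npy",d)
p,d=manip.camera("top");cv2.imwrite("pics/t2.png",cv2.resize(p[120:260,210:460],None,fx=3,fy=3));np.save("t2.npy",d)
W=cloud("top",d)[140:190,215:290];z=W[...,2];m=(z>.008)&(z<.034);print(cv2.minAreaRect(W[m][:,:2].astype(np.float32)))
E
```

```text
clock: 5.7
position: [0.6195, -0.1378, 0.1665]
ee_rot: [0.997, 0.076, -0.0, -0.0]
ft_force: [1.0, 0.4, -1.3]
grip_width: 0.57
clock: 6.45
position: [0.6203, -0.249, 0.1667]
ee_rot: [0.997, 0.076, 0.0, -0.0]
ft_force: [0.0, -0.1, -2.1]
grip_width: 0.567
t 6.45 pos [ 0.6203 -0.249   0.1667] yaw 8.75 D [-0.015 -0.061 -1.945] rot [-0.011 -0.001 -0.009] F [ 0.  -0.1 -2.1] w 48.4
((0.6384232044219971, 0.2088545560836792), (0.15992899239063263, 0.09784507751464844), 76.91758728027344)
```

View pics/s2.png

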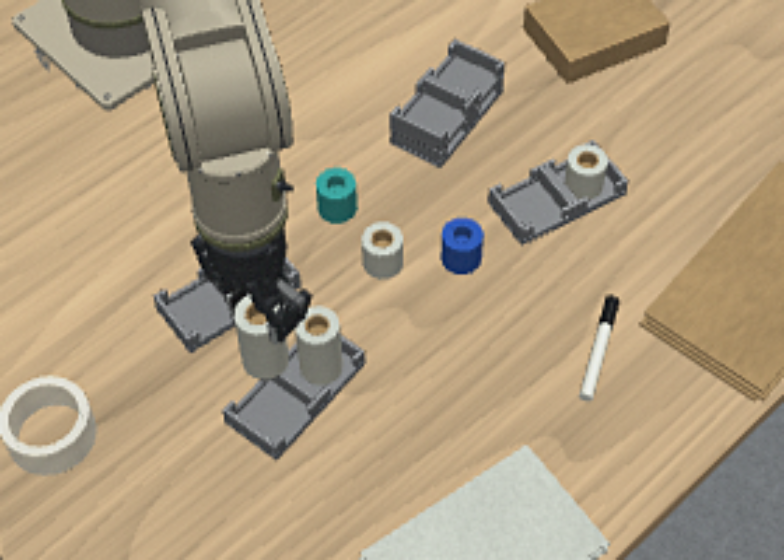

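View pics/t2.png

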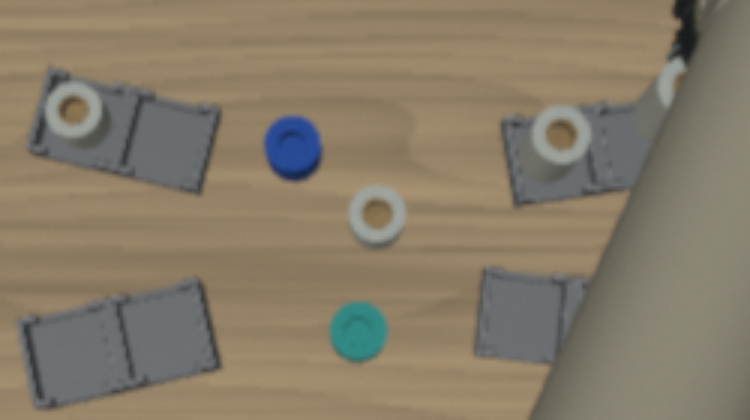

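```bash
python3 -m crank '[[[-0.01,-0.06,-0.3,0,0,0,40],[0,0,-0.5,0,0,0,40],[0,0,-0.5,0,0,0,40],[0,0,-0.3,0,0,0,40],[0,0,-0.15,0,0,0,40],[0,0,-0.1,0,0,0,40],[0,0,0,0,0,0,40]]]'
python3 g.py .6194 -.2527 .049 8.7
```

```text
clock: 7.42
position: [0.6195, -0.2544, 0.0561]
ee_rot: [0.997, 0.075, 0.0, 0.0]
ft_force: [-0.3, -0.5, -1.9]
grip_width: 0.567
t 7.42 pos [ 0.6195 -0.2544  0.0561] yaw 8.65 D [-0.002  0.028 -0.118] rot [0.001 0.006 0.009] F [-0.3 -0.5 -1.9] w 48.5
```

```bash
python3 -m crank '[[[0,0.02,-0.05,0,0,0,40],[0,0,-0.05,0,0,0,40],[0,0,-0.02,0,0,0,40],[0,0,0,0,0,0,40]]]'
python3 g.py .6194 -.2527 .049 8.7
```

```text
clock: 7.92
position: [0.6194, -0.2531, 0.0487]
ee_rot: [0.997, 0.075, 0.0, 0.0]
ft_force: [0.0, -0.2, -1.7]
grip_width: 0.569
t 7.92 pos [ 0.6194 -0.2531  0.0487] yaw 8.65 D [0.    0.007 0.005] rot [0.001 0.003 0.01 ] F [ 0.  -0.2 -1.7] w 48.6
```

```bash
python3 -m crank '[[[0,0,-0.02,0,0,0,40],[0,0,-0.02,0,0,0,40],[0,0,0,0,0,0,40]]]'
python3 g.py .6194 -.2527 .049 8.7
```

```text
clock: 8.3
position: [0.6196, -0.2537, 0.0485]
ee_rot: [0.997, 0.075, 0.001, 0.0]
ft_force: [-7.5, 2.4, 16.4]
grip_width: 0.567
t 8.3 pos [ 0.6196 -0.2537  0.0485] yaw 8.63 D [-0.003  0.017  0.008] rot [0.003 0.016 0.015] F [-7.5  2.4 16.4] w 48.5
```

Floor contact. Release gradually and retreat.

```bash
python3 -m crank '[[[0,0,0.02,0,0,0,52],[0,0,0,0,0,0,60],[0,0,0,0,0,0,75],[0,0,0,0,0,0,85],[0,0,0,0,0,0,85],[0,0,0,0,0,0,85]]]'
python3 -m crank '[[[0,0,0.2,0,0,0,85],[0,0,0.5,0,0,0,85],[0,0,0.7,0,0,0,85],[0,0,0.7,0,0,0,85],[0,0,0.4,0,0,0,85]]]'
python3 g.py .6385 .2496 .15 -13.4
```

```text
clock: 9.05
position: [0.6193, -0.2531, 0.0474]
ee_rot: [0.997, 0.075, 0.0, -0.0]
ft_force: [-0.4, -0.6, 0.5]
grip_width: 0.996
clock: 9.68
position: [0.62, -0.2536, 0.2011]
ee_rot: [0.997, 0.075, 0.002, 0.001]
ft_force: [0.0, 0.4, 0.5]
grip_width: 0.994
t 9.68 pos [ 0.62   -0.2536  0.2011] yaw 8.64 D [ 0.309  8.387 -0.852] rot [ 0.02   0.038 -4.408] F [0.  0.4 0.5] w 84.9
```

```bash
python3 - <<'E'
from h import *
d=np.load("t2.npy");W=cloud("top",d)[140:190,215:290];z=W[...,2];m=((z>.046)&(z<.066)).astype(np.uint8)
n,l,s,ce=cv2.connectedComponentsWithStats(m)
for i in range(1,n):
  if s[i,4]>40: print(s[i],cv2.minEnclosingCircle(W[l==i][:,:2].astype(np.float32)))
E
python3 -m crank '[[[0.03,0.4,0,0,0,-0.4,85],[0.03,0.7,0,0,0,-0.5,85],[0.03,0.8,0,0,0,-0.5,85],[0.03,0.8,0,0,0,-0.5,85],[0.03,0.8,0,0,0,-0.5,85],[0.03,0.8,0,0,0,-0.5,85],[0.03,0.8,0,0,0,-0.5,85],[0.03,0.8,0,0,0,-0.5,85]]]'
python3 -m crank '[[[0.03,0.8,0,0,0,-0.5,85],[0.03,0.8,0,0,0,0,85],[0,0.5,-0.3,0,0,0,85],[0,0.35,-0.3,0,0,0,85],[0,0,0,0,0,0,85],[0,0,0,0,0,0,85]]]'
python3 g.py .6385 .2496 .024 -13.4
```

```text
[ 10   8  20  19 239] ((0.6391148567199707, 0.24964147806167603), 0.025586843490600586)
clock: 10.68
position: [0.6338, 0.1024, 0.1986]
ee_rot: [0.995, -0.095, 0.001, -0.0]
ft_force: [0.3, -0.1, -0.1]
grip_width: 0.997
clock: 11.42
position: [0.6381, 0.2459, 0.1622]
ee_rot: [0.993, -0.117, 0.001, 0.0]
ft_force: [-0.1, -0.9, 0.1]
grip_width: 0.995
t 11.43 pos [0.6381 0.2459 0.1622] yaw -13.47 D [ 0.007  0.062 -2.304] rot [0.01  0.011 0.014] F [-0.1 -0.9  0.1] w 85.0
```

```bash
python3 -m crank '[[[0.01,0.06,-0.4,0,0,0,85],[0,0,-0.6,0,0,0,85],[0,0,-0.6,0,0,0,85],[0,0,-0.4,0,0,0,85],[0,0,-0.2,0,0,0,85],[0,0,-0.1,0,0,0,85],[0,0,0,0,0,0,85]]]'
python3 -m crank '[[[0,0,0,0,0,0,40],[0,0,0,0,0,0,40],[0,0,0,0,0,0,40],[0,0,0,0,0,0,40],[0,0,0,0,0,0,40],[0,0,0,0,0,0,40]]]' 40
python3 g.py .6385 .2496 .024 -13.4
```

```text
clock: 12.3
position: [0.6385, 0.2513, 0.0242]
ee_rot: [0.993, -0.116, 0.0, -0.0]
ft_force: [-1.2, 0.1, -0.1]
grip_width: 0.992
clock: 13.05
position: [0.6384, 0.2518, 0.0248]
ee_rot: [0.993, -0.116, 0.001, -0.0]
ft_force: [-3.1, -0.8, 7.2]
grip_width: 0.539
t 13.05 pos [0.6384 0.2518 0.0248] yaw -13.34 D [ 0.002 -0.036 -0.014] rot [-0.008  0.013 -0.012] F [-3.1 -0.8  7.2] w 46.0
```

```bash
python3 -m crank '[[[0,0,0.1,0,0,0,40],[0,0,0.3,0,0,0,40],[0,0,0.6,0,0,0,40],[0,0,0.7,0,0,0,40],[0,0,0.5,0,0,0,40],[0,0,0.2,0,0,0,40],[0,0,0,0,0,0,40]]]'
python3 g.py .4537 -.225 .026 -6.6
python3 - <<'E'
from h import *
p,d=manip.camera("scene");cv2.imwrite("pics/s3.png",cv2.resize(p[90:310,220:480],None,fx=2.7,fy=2.7))
E
```

```text
clock: 13.92
position: [0.6382, 0.2516, 0.1681]
ee_rot: [0.993, -0.116, 0.001, -0.0]
ft_force: [-0.7, 0.3, -0.7]
grip_width: 0.467
t 13.93 pos [0.6382 0.2516 0.1681] yaw -13.35 D [-3.075 -7.944 -2.368] rot [-0.008  0.012  1.349] F [-0.7  0.3 -0.7] w 39.9
```

View pics/s3.png

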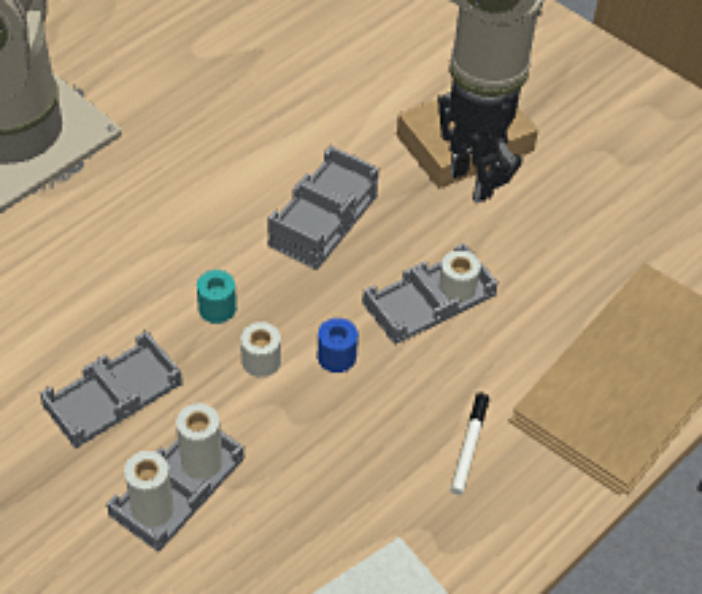

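```bash
python3 -m crank '[[[0,0,0,0,0,0,85],[0,0,0.3,0,0,0,85],[-0.5,-0.7,0,0,0,0,85],[-0.5,-0.7,0,0,0,0,85],[-0.5,-0.7,0,0,0,0,85],[-0.5,-0.7,0,0,0,0,85],[0,0,0,0,0,0,85]]]'
python3 - <<'E'
from h import *
p,d=manip.camera("top");cv2.imwrite("pics/t4.png",cv2.resize(p[120:260,180:440],None,fx=3,fy=3))
W=cloud("top",d)[135:195,205:300];z=W[...,2]
m=(z>.008)&(z<.034);print(cv2.minAreaRect(W[m][:,:2].astype(np.float32)))
m=((z>.046)&(z<.066)).astype(np.uint8)
n,l,s,ce=cv2.connectedComponentsWithStats(m)
for i in range(1,n):
  if s[i,4]>40: print(s[i],cv2.minEnclosingCircle(W[l==i][:,:2].astype(np.float32)),np.percentile(z[l==i],[10,50,90]))
p,d=manip.camera("scene");cv2.imwrite("pics/s4.png",cv2.resize(p[150:230,330:430],None,fx=6,fy=6,interpolation=cv2.INTER_CUBIC))
E
```

```text
clock: 14.85
position: [0.517, 0.08, 0.1868]
ee_rot: [0.993, -0.119, 0.0, -0.001]
ft_force: [0.4, 1.4, 0.6]
grip_width: 0.995
((0.639067530632019, 0.25458693504333496), (0.07007861882448196, 0.07750850915908813), 76.53691864013672)
[ 21  11  16  19 197] ((0.6438263058662415, 0.24873006343841553), 0.025714460760354996) [0.05034398 0.05321827 0.05623004]
```

View pics/t4.png

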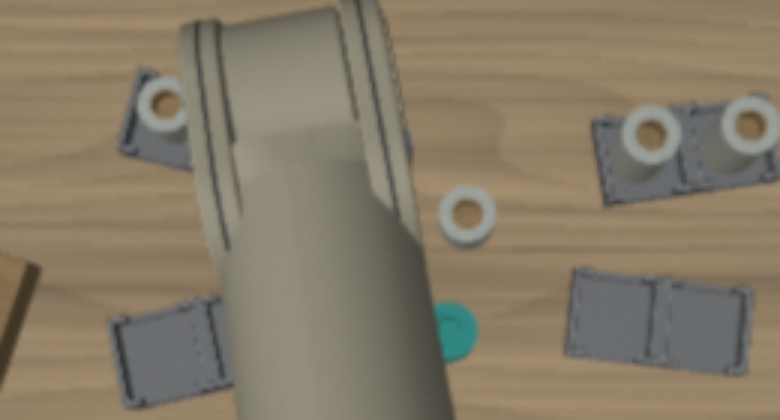

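View pics/s4.png

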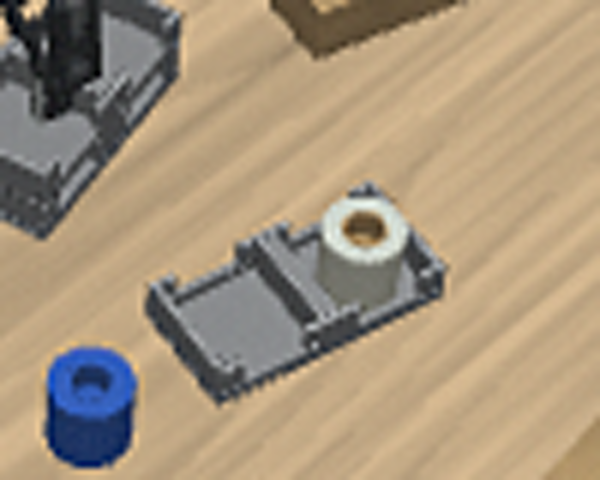

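```bash
python3 g.py .640 .248 .014 -13.4
python3 -m crank '[[[0.5,0.7,0,0,0,0,85],[0.5,0.7,0,0,0,0,85],[0.5,0.7,0,0,0,0,85],[0.5,0.6,0,0,0,0,85],[0,0,-0.5,0,0,0,85],[0,0,-0.5,0,0,0,85],[0,0,-0.4,0,0,0,85],[0,0,-0.4,0,0,0,85]]]'
python3 g.py .640 .248 .014 -13.4
```

```text
t 14.95 pos [0.5184 0.0838 0.1865] yaw -13.37 D [ 2.027  2.737 -2.876] rot [-0.014  0.017 -0.005] F [-0.4  0.9 -0. ] w 84.8
clock: 15.95
position: [0.6379, 0.2474, 0.076]
ee_rot: [0.993, -0.115, -0.0, -0.0]
ft_force: [0.3, 0.8, -0.1]
grip_width: 0.994
t 15.95 pos [0.6379 0.2474 0.076 ] yaw -13.23 D [ 0.034  0.01  -1.034] rot [-0.001 -0.007 -0.034] F [ 0.3  0.8 -0.1] w 84.9
```

```bash
python3 -m crank '[[[0.03,0,-0.4,0,0,0,85],[0,0,-0.3,0,0,0,85],[0,0,-0.2,0,0,0,85],[0,0,-0.05,0,0,0,85],[0,0,0,0,0,0,85]]]'
python3 g.py .640 .248 .014 -13.4
python3 -m crank '[[[0,0,0,0,0,0,40],[0,0,0,0,0,0,40],[0,0,0,0,0,0,40],[0,0,0,0,0,0,40],[0,0,0,0,0,0,40],[0,0,0,0,0,0,40]]]' 40
python3 g.py .640 .248 .014 -13.4
```

```text
clock: 16.58
position: [0.6401, 0.2458, 0.0209]
ee_rot: [0.993, -0.116, 0.0, -0.0]
ft_force: [-0.1, -0.1, 0.5]
grip_width: 0.992
t 16.57 pos [0.6401 0.2458 0.0209] yaw -13.34 D [-0.001  0.037 -0.116] rot [-0.003  0.008 -0.012] F [-0.1 -0.1  0.5] w 84.7
clock: 17.32
position: [0.6403, 0.2457, 0.0216]
ee_rot: [0.993, -0.116, 0.001, -0.0]
ft_force: [-1.3, -0.7, 5.3]
grip_width: 0.556
t 17.32 pos [0.6403 0.2457 0.0216] yaw -13.35 D [-0.004  0.038 -0.127] rot [-0.008  0.014 -0.01 ] F [-1.3 -0.7  5.3] w 47.5
```

```bash
python3 -m crank '[[[0,0,0,0,0,0,60],[0,0,0,0,0,0,85],[0,0.04,0,0,0,0,85],[0,0,-0.07,0,0,0,85],[0,0,-0.06,0,0,0,85],[0,0,0,0,0,0,85]]]'
python3 g.py .640 .248 .014 -13.4
python3 -m crank '[[[0,0,0,0,0,0,40],[0,0,0,0,0,0,40],[0,0,0,0,0,0,40],[0,0,0,0,0,0,40],[0,0,0,0,0,0,40],[0,0,0,0,0,0,40]]]' 40
python3 g.py .640 .248 .014 -13.4
```

```text
clock: 18.08
position: [0.6394, 0.2478, 0.012]
ee_rot: [0.993, -0.116, -0.0, 0.0]
ft_force: [-0.0, -0.4, 0.8]
grip_width: 0.997
t 18.07 pos [0.6394 0.2478 0.012 ] yaw -13.35 D [0.01  0.004 0.033] rot [ 0.005 -0.008 -0.01 ] F [-0.  -0.4  0.8] w 85.2
clock: 18.82
position: [0.6401, 0.2481, 0.0131]
ee_rot: [0.993, -0.116, 0.0, -0.0]
ft_force: [-1.4, -0.4, 5.1]
grip_width: 0.564
t 18.82 pos [0.6401 0.2481 0.0131] yaw -13.35 D [-0.002 -0.002  0.014] rot [-0.005  0.01  -0.011] F [-1.4 -0.4  5.1] w 48.2
```

```bash
python3 -m crank '[[[0,0,0.1,0,0,0,40],[0,0,0.2,0,0,0,40],[0,0,0.4,0,0,0,40],[0,0,0.5,0,0,0,40],[0,0,0.5,0,0,0,40],[0,0,0.4,0,0,0,40],[0,0,0.1,0,0,0,40],[0,0,0,0,0,0,40]]]' 60
python3 g.py .4537 -.225 .0135 -6.6
python3 - <<'E'
from h import *
p,d=manip.camera("scene");cv2.imwrite("pics/s5.png",cv2.resize(p[90:310,220:480],None,fx=2.7,fy=2.7))
E
```

```text
clock: 19.82
position: [0.6396, 0.2479, 0.1444]
ee_rot: [0.993, -0.116, -0.0, -0.0]
ft_force: [-0.5, 0.2, -1.0]
grip_width: 0.559
t 19.82 pos [0.6396 0.2479 0.1444] yaw -13.35 D [-3.098 -7.882 -2.182] rot [-0.000e+00 -1.000e-03  1.349e+00] F [-0.5  0.2 -1. ] w 47.7
```

View pics/s5.png

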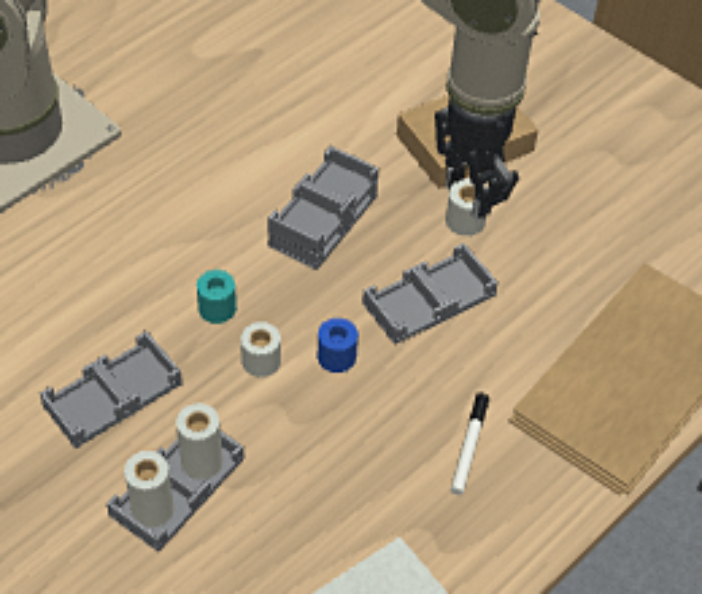

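```bash
python3 -m crank '[[[-0.1,-0.3,0,0,0,0.1,40],[-0.2,-0.5,0,0,0,0.1,40],[-0.25,-0.65,0,0,0,0.15,40],[-0.25,-0.65,0,0,0,0.15,40],[-0.25,-0.65,0,0,0,0.15,40],[-0.25,-0.65,0,0,0,0.15,40],[-0.25,-0.65,0,0,0,0.15,40],[-0.25,-0.65,0,0,0,0.15,40]]]'
python3 -m crank '[[[-0.25,-0.65,0,0,0,0.15,40],[-0.25,-0.65,0,0,0,0.1,40],[-0.25,-0.65,0,0,0,0,40],[-0.25,-0.65,0,0,0,0,40],[-0.2,-0.4,0,0,0,0,40],[-0.1,-0.15,0,0,0,0,40],[0,0,0,0,0,0,40],[0,0,0,0,0,0,40]]]'
python3 g.py .4537 -.225 .0135 -6.6
```

```text
clock: 20.88
position: [0.5304, -0.0353, 0.1435]
ee_rot: [0.998, -0.068, -0.001, 0.0]
ft_force: [-0.1, -0.4, -1.1]
grip_width: 0.557
clock: 21.88
position: [0.4543, -0.2217, 0.1444]
ee_rot: [0.998, -0.057, -0.0, -0.0]
ft_force: [0.1, -0.1, -0.8]
grip_width: 0.559
t 21.88 pos [ 0.4543 -0.2217  0.1444] yaw -6.49 D [-0.01  -0.055 -2.181] rot [-0.004 -0.002 -0.023] F [ 0.1 -0.1 -0.8] w 47.8
```

```bash
python3 -m crank '[[[-0.01,-0.055,-0.4,0,0,0,40],[0,0,-0.5,0,0,0,40],[0,0,-0.5,0,0,0,40],[0,0,-0.4,0,0,0,40],[0,0,-0.2,0,0,0,40],[0,0,0,0,0,0,40],[0,0,0,0,0,0,40]]]'
python3 g.py .4537 -.225 .0135 -6.6
```

```text
clock: 22.75
position: [0.4539, -0.2264, 0.0255]
ee_rot: [0.998, -0.057, 0.001, 0.0]
ft_force: [0.2, 0.5, -0.8]
grip_width: 0.56
t 22.75 pos [ 0.4539 -0.2264  0.0255] yaw -6.58 D [-0.003  0.023 -0.2  ] rot [ 0.003  0.016 -0.004] F [ 0.2  0.5 -0.8] w 47.8
```

```bash
python3 -m crank '[[[0,0.02,-0.08,0,0,0,40],[0,0,-0.05,0,0,0,40],[0,0,-0.03,0,0,0,40],[0,0,0,0,0,0,40]]]'
python3 g.py .4537 -.225 .0135 -6.6
python3 -m crank '[[[0,0,-0.02,0,0,0,40],[0,0,-0.01,0,0,0,40],[0,0,0,0,0,0,40]]]'
python3 g.py .4537 -.225 .0135 -6.6
```

```text
clock: 23.25
position: [0.453, -0.2252, 0.0149]
ee_rot: [0.998, -0.058, -0.0, 0.0]
ft_force: [0.1, -1.0, -0.9]
grip_width: 0.561
t 23.25 pos [ 0.453  -0.2252  0.0149] yaw -6.6 D [ 0.011  0.004 -0.024] rot [ 0.001 -0.002  0.   ] F [ 0.1 -1.  -0.9] w 47.9
clock: 23.62
position: [0.4531, -0.2251, 0.0133]
ee_rot: [0.998, -0.058, 0.0, -0.0]
ft_force: [0.0, -0.1, 0.5]
grip_width: 0.552
t 23.62 pos [ 0.4531 -0.2251  0.0133] yaw -6.6 D [0.009 0.002 0.004] rot [-0.001  0.001  0.   ] F [ 0.  -0.1  0.5] w 47.1
```

```bash
python3 -m crank '[[[0,0,0.01,0,0,0,52],[0,0,0,0,0,0,65],[0,0,0,0,0,0,85],[0,0,0,0,0,0,85],[0,0,0,0,0,0,85],[0,0,0.3,0,0,0,85],[0,0,0.5,0,0,0,85],[0,0,0.7,0,0,0,85]]]'
python3 -m crank '[[[0.1,0.3,0.5,0,0,0.4,85],[0.3,0.7,0,0,0,0.6,85],[0.3,0.7,0,0,0,0.6,85],[0.3,0.7,0,0,0,0.6,85],[0.3,0.6,0,0,0,0.6,85],[0.3,0.5,0,0,0,0.5,85],[0,0,0,0,0,0,85],[0,0,0,0,0,0,85]]]'
python3 g.py .5488 -.016 .010 10
python3 - <<'E'
from h import *
p,d=manip.camera("scene");cv2.imwrite("pics/s6.png",cv2.resize(p[90:310,220:480],None,fx=2.7,fy=2.7))
p,d=manip.camera("top");cv2.imwrite("pics/t6.png",cv2.resize(p[120:260,180:440],None,fx=3,fy=3));np.save("t6.npy",d)
W=cloud("top",d)
def rect(a,b,c,e,lo=.008,hi=.034):
    w=W[b:e,a:c];z=w[...,2];m=(z>lo)&(z<hi);print(cv2.minAreaRect(w[m][:,:2].astype(np.float32)))
rect(215,140,290,190);rect(210,205,290,262,.008,.07)
E
```

```text
clock: 24.62
position: [0.4526, -0.2252, 0.1054]
ee_rot: [0.998, -0.058, -0.0, 0.0]
ft_force: [0.9, 0.0, 0.4]
grip_width: 0.994
clock: 25.62
position: [0.5491, -0.0159, 0.1341]
ee_rot: [0.996, 0.086, -0.0, 0.0]
ft_force: [0.6, -0.6, -0.1]
grip_width: 0.993
t 25.62 pos [ 0.5491 -0.0159  0.1341] yaw 9.86 D [-6.000e-03 -1.000e-03 -2.068e+00] rot [0.008 0.    0.028] F [ 0.6 -0.6 -0.1] w 84.8
((0.6289052367210388, 0.21030637621879578), (0.15844061970710754, 0.07995530217885971), 76.725341796875)
((0.4358314573764801, 0.20622855424880981), (0.0783245638012886, 0.158623605966568), 13.380433082580566)
```

View pics/s6.png

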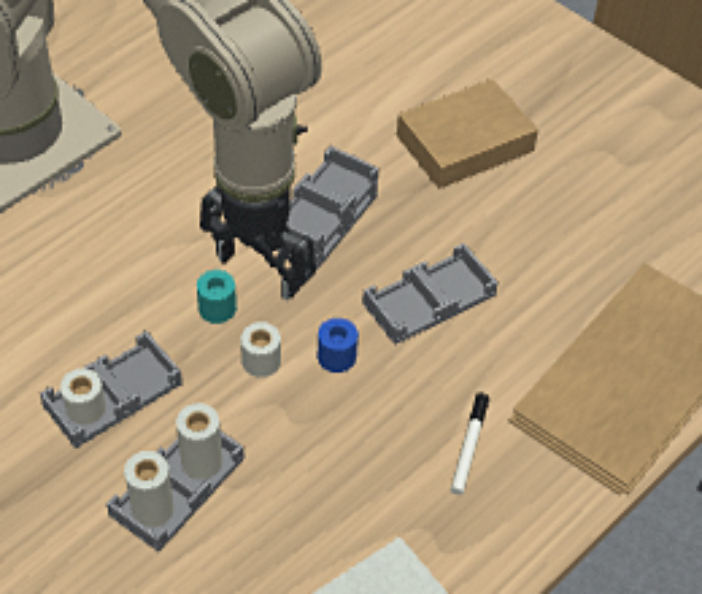

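View pics/t6.png

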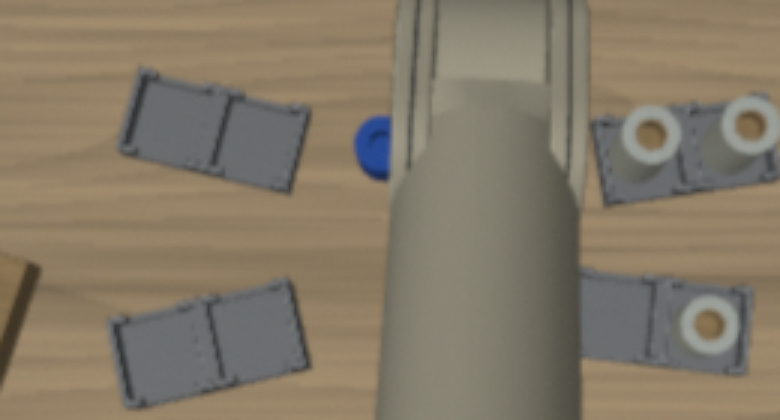

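```bash
python3 -m crank '[[[0,0,-0.4,0,0,0,85],[0,0,-0.5,0,0,0,85],[0,0,-0.5,0,0,0,85],[0,0,-0.4,0,0,0,85],[0,0,-0.2,0,0,0,85],[0,0,-0.05,0,0,0,85],[0,0,0,0,0,0,85],[0,0,0,0,0,0,85]]]' 40
python3 g.py .5488 -.016 .010 10
python3 -m crank '[[[0,0,0,0,0,0,40],[0,0,0,0,0,0,40],[0,0,0,0,0,0,40],[0,0,0,0,0,0,40],[0,0,0,0,0,0,40],[0,0,0,0,0,0,40]]]' 60
python3 g.py .4629 -.1456 .014 -6.6
```

```text
clock: 26.72
position: [0.5497, -0.0151, 0.0117]
ee_rot: [0.996, 0.086, 0.001, -0.0]
ft_force: [0.2, 0.6, -0.4]
grip_width: 0.997
t 26.73 pos [ 0.5497 -0.0151  0.0117] yaw 9.9 D [-0.016 -0.014 -0.028] rot [-0.004  0.016  0.02 ] F [ 0.2  0.6 -0.4] w 85.2
clock: 27.48
position: [0.5495, -0.0151, 0.0117]
ee_rot: [0.996, 0.086, 0.0, -0.0]
ft_force: [-2.7, 0.1, 7.7]
grip_width: 0.556
t 27.48 pos [ 0.5495 -0.0151  0.0117] yaw 9.9 D [-1.443 -2.175  0.039] rot [-0.004  0.009 -3.3  ] F [-2.7  0.1  7.7] w 47.5
```

```bash
python3 -m crank '[[[0,0,0,0,0,0,65],[0,0,0,0,0,0,65],[0,0,-0.06,0,0,0,65],[0,0,0,0,0,0,65],[0,0,0,0,0,0,40],[0,0,0,0,0,0,40],[0,0,0,0,0,0,40],[0,0,0,0,0,0,40]]]' 60
python3 g.py .4629 -.1456 .014 -6.6
python3 -m crank '[[[0,0,0.1,0,0,0,40],[0,0,0.2,0,0,0,40],[0,0,0.4,0,0,0,40],[0,0,0.5,0,0,0,40],[0,0,0.4,0,0,0,40],[0,0,0.1,0,0,0,40],[0,0,0,0,0,0,40]]]'
python3 g.py .4629 -.1456 .0125 -6.6
```

```text
clock: 28.48
position: [0.5494, -0.0152, 0.0076]
ee_rot: [0.996, 0.086, 0.0, -0.0]
ft_force: [-0.9, -0.3, 5.6]
grip_width: 0.556
t 28.48 pos [ 0.5494 -0.0152  0.0076] yaw 9.9 D [-1.441 -2.173  0.106] rot [-1.0e-03  6.0e-03 -3.3e+00] F [-0.9 -0.3  5.6] w 47.5
clock: 29.35
position: [0.5491, -0.015, 0.1092]
ee_rot: [0.996, 0.086, 0.0, -0.0]
ft_force: [0.4, -0.3, -1.0]
grip_width: 0.562
t 29.35 pos [ 0.5491 -0.015   0.1092] yaw 9.91 D [-1.436 -2.176 -1.612] rot [-2.000e-03  4.000e-03 -3.303e+00] F [ 0.4 -0.3 -1. ] w 48.0
```

```bash
python3 -m crank '[[[-0.16,-0.24,0,0,0,-0.4,40],[-0.25,-0.37,0,0,0,-0.6,40],[-0.27,-0.41,0,0,0,-0.6,40],[-0.27,-0.41,0,0,0,-0.6,40],[-0.25,-0.4,0,0,0,-0.6,40],[-0.16,-0.24,0,0,0,-0.5,40],[-0.08,-0.1,0,0,0,0,40],[0,0,0,0,0,0,40]]]'
python3 g.py .4629 -.1456 .0125 -6.6
python3 -m crank '[[[0,0,0,0,0,0,40],[0,0,-0.4,0,0,0,40],[0,0,-0.5,0,0,0,40],[0,0,-0.4,0,0,0,40],[0,0,-0.1,0,0,0,40],[0,0,0,0,0,0,40]]]'
python3 g.py .4629 -.1456 .0125 -6.6
```

```text
clock: 30.35
position: [0.4629, -0.1452, 0.1093]
ee_rot: [0.998, -0.057, 0.0, -0.0]
ft_force: [0.1, 0.5, -0.0]
grip_width: 0.562
t 30.35 pos [ 0.4629 -0.1452  0.1093] yaw -6.57 D [ 1.000e-03 -6.000e-03 -1.614e+00] rot [-0.002  0.004 -0.007] F [ 0.1  0.5 -0. ] w 48.0
clock: 31.1
position: [0.463, -0.1451, 0.0254]
ee_rot: [0.998, -0.057, -0.0, 0.0]
ft_force: [-0.7, -0.4, -0.2]
grip_width: 0.559
t 31.1 pos [ 0.463  -0.1451  0.0254] yaw -6.56 D [-0.002 -0.008 -0.216] rot [ 0.002 -0.002 -0.009] F [-0.7 -0.4 -0.2] w 47.7
```

```bash
python3 -m crank '[[[0,0,-0.08,0,0,0,40],[0,0,-0.06,0,0,0,40],[0,0,-0.04,0,0,0,40],[0,0,-0.02,0,0,0,40],[0,0,0,0,0,0,40]]]'
python3 g.py .4629 -.1456 .0125 -6.6
```

```text
clock: 31.72
position: [0.4627, -0.1454, 0.0132]
ee_rot: [0.998, -0.058, 0.0, -0.0]
ft_force: [-0.3, 0.3, -0.3]
grip_width: 0.56
t 31.73 pos [ 0.4627 -0.1454  0.0132] yaw -6.6 D [ 0.003 -0.004 -0.012] rot [-0.     0.001 -0.001] F [-0.3  0.3 -0.3] w 47.8
```

```bash
python3 -m crank '[[[0,0,-0.02,0,0,0,40],[0,0,-0.01,0,0,0,40],[0,0,0,0,0,0,40]]]'
python3 g.py .4629 -.1456 .0125 -6.6
python3 -m crank '[[[0,0,0.01,0,0,0,52],[0,0,0,0,0,0,65],[0,0,0,0,0,0,85],[0,0,0,0,0,0,85],[0,0,0,0,0,0,85],[0,0,0.3,0,0,0,85],[0,0,0.6,0,0,0,85],[0,0,0.9,0,0,0,85]]]'
python3 g.py .6289 .2103 .15 76.7
```

```text
clock: 32.1
position: [0.4628, -0.1454, 0.0116]
ee_rot: [0.998, -0.058, 0.0, -0.0]
ft_force: [-1.1, 1.4, 3.3]
grip_width: 0.555
t 32.1 pos [ 0.4628 -0.1454  0.0116] yaw -6.6 D [ 0.002 -0.004  0.015] rot [-0.002  0.002 -0.   ] F [-1.1  1.4  3.3] w 47.4
clock: 33.1
position: [0.4616, -0.1452, 0.1203]
ee_rot: [0.998, -0.058, -0.001, 0.0]
ft_force: [1.0, 0.2, -0.0]
grip_width: 0.992
t 33.1 pos [ 0.4616 -0.1452  0.1203] yaw -6.6 D [2.788 5.925 0.496] rot [ 0.026 -0.022 16.66 ] F [ 1.   0.2 -0. ] w 84.8
```

```bash
python3 -m crank '[[[0.1,0.2,0.4,0,0,1,85],[0.2,0.4,0.2,0,0,1,85],[0.2,0.4,0,0,0,1,85],[0.2,0.4,0,0,0,1,85],[0.2,0.4,0,0,0,1,85],[0.2,0.4,0,0,0,1,85],[0.2,0.4,0,0,0,1,85],[0.2,0.4,0,0,0,1,85]]]'
python3 -m crank '[[[0.2,0.4,0,0,0,1,85],[0.2,0.4,0,0,0,1,85],[0.2,0.4,0,0,0,1,85],[0.2,0.4,0,0,0,1,85],[0.2,0.4,0,0,0,1,85],[0.2,0.4,0,0,0,1,85],[0.1,0.4,0,0,0,1,85],[0,0.2,0,0,0,1,85]]]'
python3 -m crank '[[[0,0,0,0,0,0.6,85],[0,0,0,0,0,0,85]]]'
python3 g.py .6289 .2103 .008 76.7
python3 - <<'E'
from h import *
print(manip.get_obs()["joint_pos"])
p,d=manip.camera("scene");cv2.imwrite("pics/s7.png",cv2.resize(p[90:310,220:480],None,fx=2.7,fy=2.7))
E
```

```text
clock: 34.1
position: [0.5526, 0.0372, 0.1546]
ee_rot: [0.957, 0.29, -0.001, -0.0]
ft_force: [0.6, 1.0, -0.2]
grip_width: 0.996
clock: 35.1
position: [0.6297, 0.2181, 0.1537]
ee_rot: [0.8, 0.6, -0.001, -0.001]
ft_force: [0.2, 0.2, -0.4]
grip_width: 0.997
clock: 35.35
position: [0.6299, 0.2161, 0.1543]
ee_rot: [0.785, 0.619, -0.001, -0.001]
ft_force: [-0.5, 0.9, -0.6]
grip_width: 0.996
t 35.35 pos [0.6299 0.2161 0.1543] yaw 76.52 D [-0.016 -0.097 -2.438] rot [ 0.001 -0.028  0.037] F [-0.5  0.9 -0.6] w 85.1
[-0.587942    0.45676848  0.26132224  1.42046103 -0.11997357  1.28217082
  1.01764316]
```

View pics/s7.png

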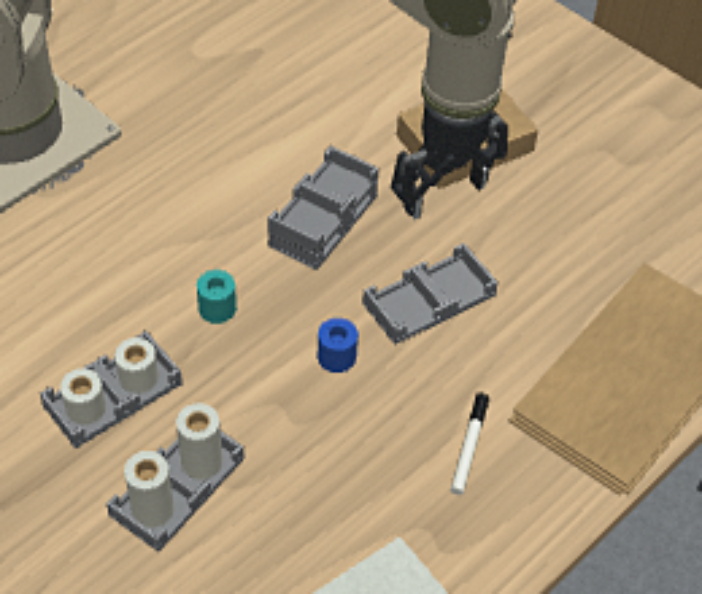

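```bash
python3 -m crank '[[[-0.016,-0.1,-0.3,0,0,0.04,85],[0,0,-0.5,0,0,0,85],[0,0,-0.5,0,0,0,85],[0,0,-0.5,0,0,0,85],[0,0,-0.3,0,0,0,85],[0,0,0,0,0,0,85],[0,0,0,0,0,0,85]]]' 80
python3 g.py .6289 .2103 .008 76.7
```

```text
clock: 36.28
position: [0.6305, 0.2087, 0.0311]
ee_rot: [0.785, 0.62, 0.001, 0.0]
ft_force: [-0.0, 0.5, 0.7]
grip_width: 0.996
t 36.27 pos [0.6305 0.2087 0.0311] yaw 76.59 D [-0.027  0.026 -0.385] rot [-0.007  0.017  0.022] F [-0.   0.5  0.7] w 85.0
```

Close partly before the last few mm, since the pads swing forward as they close.

```bash
python3 -m crank '[[[-0.02,0.025,-0.1,0,0,0,60],[0,0,-0.1,0,0,0,40],[0,0,-0.07,0,0,0,30],[0,0,-0.05,0,0,0,30],[0,0,0,0,0,0,30],[0,0,0,0,0,0,30]]]' 
python3 g.py .6289 .2103 .008 76.7
```

```text
clock: 37.02
position: [0.6287, 0.2102, 0.011]
ee_rot: [0.785, 0.62, 0.0, 0.0]
ft_force: [0.8, -0.3, -1.0]
grip_width: 0.349
t 37.02 pos [0.6287 0.2102 0.011 ] yaw 76.6 D [ 0.003  0.002 -0.05 ] rot [-0.002  0.002  0.019] F [ 0.8 -0.3 -1. ] w 29.8
```

```bash
python3 -m crank '[[[0,0,-0.04,0,0,0,30],[0,0,0,0,0,0,5],[0,0,0,0,0,0,5],[0,0,0,0,0,0,5],[0,0,0,0,0,0,5],[0,0,0,0,0,0,5]]]' 80
python3 g.py .6289 .2103 .008 76.7
```

```text
clock: 37.78
position: [0.6286, 0.2102, 0.0085]
ee_rot: [0.785, 0.62, 0.0, -0.0]
ft_force: [0.0, 0.2, -0.4]
grip_width: 0.054
t 37.77 pos [0.6286 0.2102 0.0085] yaw 76.6 D [ 0.006  0.002 -0.008] rot [-0.001 -0.     0.019] F [ 0.   0.2 -0.4] w 4.6
```

Run:
```python
from h import *
p,d=manip.camera("scene");cv2.imwrite("pics/s8.png",cv2.resize(p[130:230,320:440],None,fx=6,fy=6,interpolation=cv2.INTER_CUBIC))
np.save("s8.npy",d)
p,d=manip.camera("top");cv2.imwrite("pics/t8.png",cv2.resize(p[130:200,200:320],None,fx=6,fy=6))
```

```text
(no output)
```

View pics/s8.png

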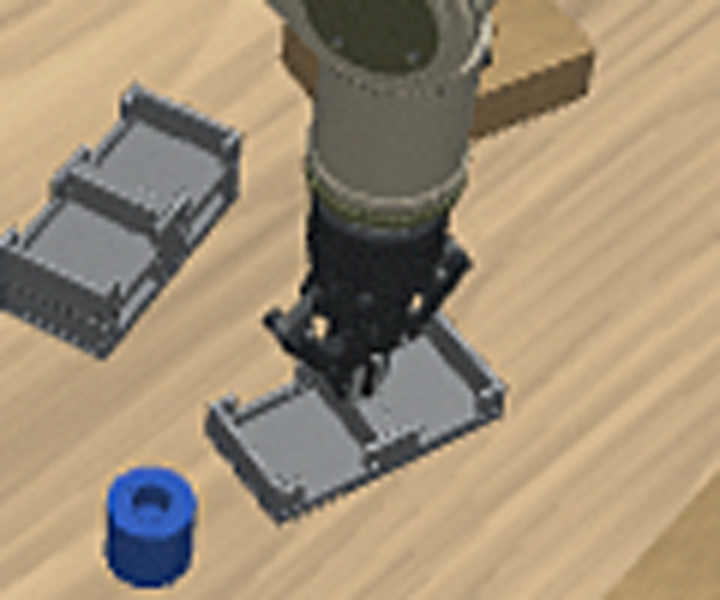

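View pics/t8.png

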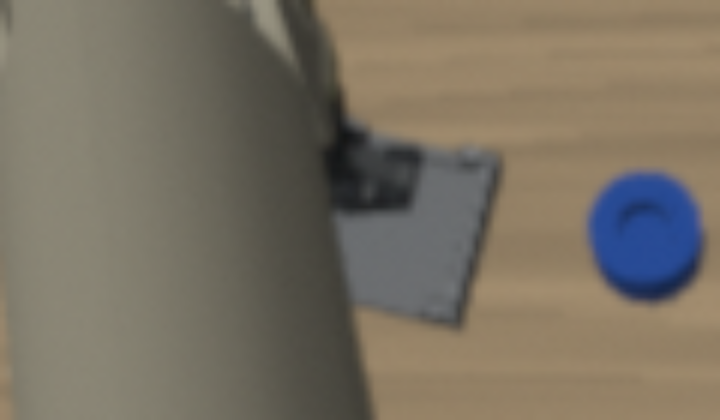

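```bash
python3 -m crank '[[[0,0,0,0,0,0,0],[0,0,0,0,0,0,0],[0,0,0,0,0,0,0]]]' 80
python3 g.py .6289 .2103 .008 76.7
python3 -m crank '[[[0,0,0.05,0,0,0,0],[0,0,0.1,0,0,0,0],[0,0,0.1,0,0,0,0],[0,0,0,0,0,0,0]]]' 80
python3 g.py .6289 .2103 .008 76.7
python3 - <<'E'
from h import *
p,d=manip.camera("scene");cv2.imwrite("pics/s9.png",cv2.resize(p[130:230,320:440],None,fx=6,fy=6,interpolation=cv2.INTER_CUBIC))
E
```

```text
clock: 38.25
position: [0.6286, 0.2101, 0.0084]
ee_rot: [0.785, 0.62, 0.0, -0.0]
ft_force: [0.3, 0.8, 0.5]
grip_width: -0.0
t 38.25 pos [0.6286 0.2101 0.0084] yaw 76.6 D [ 0.005  0.003 -0.007] rot [-0.001  0.     0.02 ] F [0.3 0.8 0.5] w -0.0
clock: 38.75
position: [0.6291, 0.2103, 0.0243]
ee_rot: [0.785, 0.62, 0.001, 0.0]
ft_force: [-0.1, -0.1, -0.1]
grip_width: 0.001
t 38.75 pos [0.6291 0.2103 0.0243] yaw 76.6 D [-0.003 -0.001 -0.272] rot [-0.007  0.014  0.019] F [-0.1 -0.1 -0.1] w 0.1
```

View pics/s9.png

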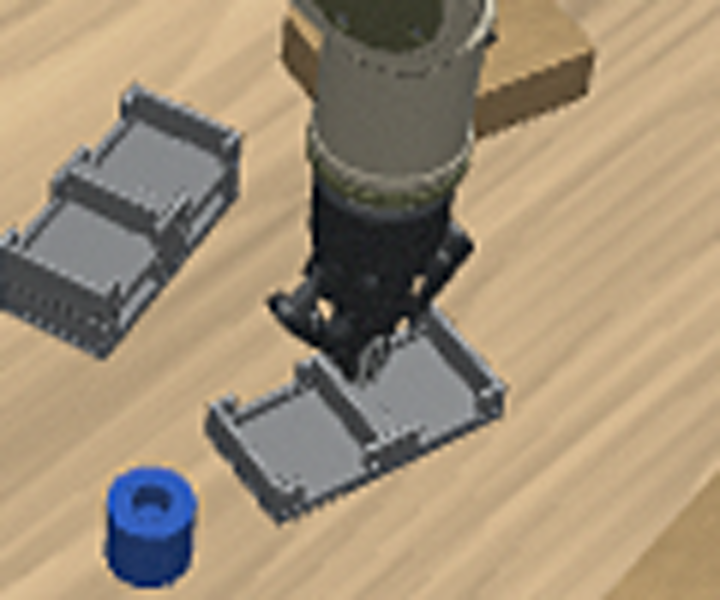

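Run:
```python
from h import *
c,R,t=calib("scene");K=np.array([[c["fx"],0,c["cx"]],[0,c["fy"],c["cy"]],[0,0,1.]])
q,_=cv2.projectPoints(np.array([[.6286,.2101,.0085],[.6291,.2103,.0243],[.6289,.2103,.03],[.6289,.2103,.05],[.6289+.033*.973,.2103-.033*.23,.03],[.6289-.033*.973,.2103+.033*.23,.03]]),np.array(c["rvec"]),np.array(c["tvec"]),K,None)
print((q[:,0]-[320,130])*6)
p,d=manip.camera("scene");W=cloud("scene",d)
# black gripper pixels
for v in range(176,200,2):
    print(v,(v-130)*6,[ (tuple(np.round(W[v,u],3)),tuple(p[v,u]//10)) for u in (376,379,382)])
```

```text
[[343.84088205 411.12302332]
 [346.97692247 394.84661664]
 [347.55521076 388.61266296]
 [350.5036389  367.16251406]
 [379.59956948 427.21685647]
 [316.15326221 350.78238808]]
176 276 [((np.float64(0.636), np.float64(0.177), np.float64(0.164)), (np.uint8(3), np.uint8(3), np.uint8(3))), ((np.float64(0.637), np.float64(0.192), np.float64(0.152)), (np.uint8(3), np.uint8(3), np.uint8(3))), ((np.float64(0.647), np.float64(0.194), np.float64(0.159)), (np.uint8(6), np.uint8(6), np.uint8(5)))]
178 288 [((np.float64(0.635), np.float64(0.18), np.float64(0.15)), (np.uint8(3), np.uint8(3), np.uint8(2))), ((np.float64(0.639), np.float64(0.19), np.float64(0.146)), (np.uint8(2), np.uint8(2), np.uint8(2))), ((np.float64(0.649), np.float64(0.193), np.float64(0.152)), (np.uint8(3), np.uint8(3), np.uint8(3)))]
180 300 [((np.float64(0.632), np.float64(0.184), np.float64(0.135)), (np.uint8(2), np.uint8(2), np.uint8(2))), ((np.float64(0.641), np.float64(0.189), np.float64(0.138)), (np.uint8(2), np.uint8(2), np.uint8(2))), ((np.float64(0.647), np.float64(0.198), np.float64(0.136)), (np.uint8(3), np.uint8(3)
[... 2164 characters left out ...]
, np.float64(0.003)), (np.uint8(14), np.uint8(14), np.uint8(13)))]
196 396 [((np.float64(0.623), np.float64(0.208), np.float64(0.02)), (np.uint8(6), np.uint8(6), np.uint8(5))), ((np.float64(0.635), np.float64(0.209), np.float64(0.03)), (np.uint8(14), np.uint8(14), np.uint8(14))), ((np.float64(0.63), np.float64(0.234), np.float64(0.003)), (np.uint8(14), np.uint8(14), np.uint8(13)))]
198 408 [((np.float64(0.624), np.float64(0.208), np.float64(0.01)), (np.uint8(6), np.uint8(5), np.uint8(5))), ((np.float64(0.64), np.float64(0.204), np.float64(0.027)), (np.uint8(8), np.uint8(8), np.uint8(8))), ((np.float64(0.647), np.float64(0.211), np.float64(0.028)), (np.uint8(14), np.uint8(14), np.uint8(14)))]
```

```bash
python3 -m crank '[[[0,0,0.1,0,0,0,45],[0,0,0.1,0,0,0,45],[0,0,0,0,0,0,45],[0,0,0,0,0,0,45],[0,0,-0.2,0,0,0,45],[0,0,-0.2,0,0,0,45],[0,0,-0.1,0,0,0,45],[0,0,0,0,0,0,45]]]' 40
python3 g.py .6289 .2103 .00 76.7
python3 - <<'E'
from h import *
p,d=manip.camera("scene");cv2.imwrite("pics/s10.png",cv2.resize(p[130:230,320:440],None,fx=6,fy=6,interpolation=cv2.INTER_CUBIC))
E
```

```text
clock: 39.85
position: [0.6281, 0.21, 0.0045]
ee_rot: [0.785, 0.62, -0.001, -0.0]
ft_force: [0.2, 0.1, 0.3]
grip_width: 0.528
t 39.85 pos [0.6281 0.21   0.0045] yaw 76.6 D [ 0.014  0.006 -0.075] rot [ 0.006 -0.014  0.019] F [0.2 0.1 0.3] w 45.0
```

View pics/s10.png

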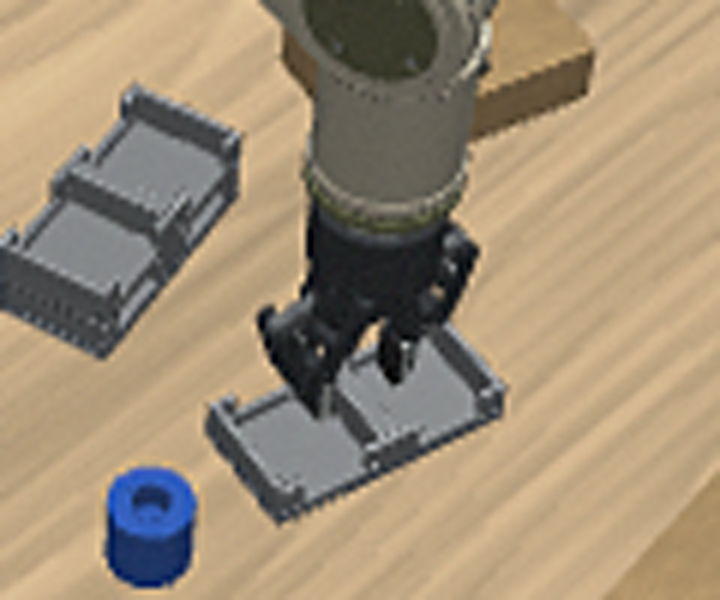

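```bash
python3 -m crank '[[[0,0,-0.05,0,0,0,30],[0,0,-0.05,0,0,0,30],[0,0,0,0,0,0,30]]]' 40
python3 g.py .6289 .2103 -.012 76.7
python3 -m crank '[[[0,0,-0.05,0,0,0,30],[0,0,-0.05,0,0,0,30],[0,0,0,0,0,0,30]]]' 40
python3 g.py .6289 .2103 -.012 76.7
```

```text
clock: 40.28
position: [0.6284, 0.2101, -0.0008]
ee_rot: [0.785, 0.62, -0.0, -0.0]
ft_force: [0.2, 0.7, -0.7]
grip_width: 0.344
t 40.27 pos [ 0.6284  0.2101 -0.0008] yaw 76.6 D [ 0.008  0.003 -0.187] rot [ 0.    -0.003  0.019] F [ 0.2  0.7 -0.7] w 29.4
clock: 40.65
position: [0.6283, 0.2101, -0.007]
ee_rot: [0.785, 0.62, -0.0, -0.0]
ft_force: [-0.1, 0.5, -0.6]
grip_width: 0.354
t 40.65 pos [ 0.6283  0.2101 -0.007 ] yaw 76.6 D [ 0.009  0.004 -0.084] rot [ 0.002 -0.006  0.02 ] F [-0.1  0.5 -0.6] w 30.2
```

```bash
python3 -m crank '[[[0,0,-0.04,0,0,0,24],[0,0,0,0,0,0,24]]]' 40
python3 -m crank '[[[0,0,-0.03,0,0,0,24],[0,0,0,0,0,0,24]]]' 40
python3 g.py .6289 .2103 -.012 76.7
```

```text
clock: 40.9
position: [0.6284, 0.2101, -0.0092]
ee_rot: [0.785, 0.62, -0.0, -0.0]
ft_force: [0.4, -0.5, 0.7]
grip_width: 0.282
clock: 41.15
position: [0.6285, 0.2101, -0.0109]
ee_rot: [0.785, 0.62, -0.0, -0.0]
ft_force: [0.0, -0.7, 0.1]
grip_width: 0.281
t 41.15 pos [ 0.6285  0.2101 -0.0109] yaw 76.6 D [ 0.007  0.003 -0.018] rot [ 0.    -0.003  0.019] F [ 0.  -0.7  0.1] w 24.0
```

```bash
python3 -m crank '[[[0,0,0,0,0,0,4],[0,0,0,0,0,0,4],[0,0,0,0,0,0,4],[0,0,0,0,0,0,4],[0,0,0,0,0,0,4]]]' 60
python3 g.py .6289 .2103 -.012 76.7
```

```text
clock: 41.78
position: [0.6287, 0.2103, -0.0105]
ee_rot: [0.785, 0.62, 0.0, 0.0]
ft_force: [-0.7, -0.4, 5.3]
grip_width: 0.143
t 41.77 pos [ 0.6287  0.2103 -0.0105] yaw 76.61 D [ 0.003  0.    -0.025] rot [-0.003  0.004  0.018] F [-0.7 -0.4  5.3] w 12.2
```

Gripped at 12.2 (web 14, same bias as the rolls). Test lift.

```bash
python3 -m crank '[[[0,0,0.1,0,0,0,4],[0,0,0.3,0,0,0,4],[0,0,0.5,0,0,0,4],[0,0,0.6,0,0,0,4],[0,0,0.6,0,0,0,4],[0,0,0.3,0,0,0,4],[0,0,0,0,0,0,4],[0,0,0,0,0,0,4]]]' 80
python3 g.py .4358 .2062 .13 103.4
python3 - <<'E'
from h import *
p,d=manip.camera("scene");cv2.imwrite("pics/s11.png",cv2.resize(p[90:310,220:480],None,fx=2.7,fy=2.7))
p,d=manip.camera("top");W=cloud("top",d)[205:262,210:290]
m=W[...,2]>.008;print(cv2.minAreaRect(W[m][:,:2].astype(np.float32)))
E
```

```text
clock: 42.78
position: [0.6277, 0.2099, 0.1315]
ee_rot: [0.785, 0.62, -0.001, -0.0]
ft_force: [0.1, 1.4, -4.4]
grip_width: 0.14
t 42.77 pos [0.6277 0.2099 0.1315] yaw 76.61 D [-3.198 -0.061 -0.026] rot [ 0.016 -0.023  5.359] F [ 0.1  1.4 -4.4] w 11.9
((0.4256596863269806, 0.12300677597522736), (0.13420593738555908, 0.07744056731462479), 6.642238616943359)
```

View pics/s11.png

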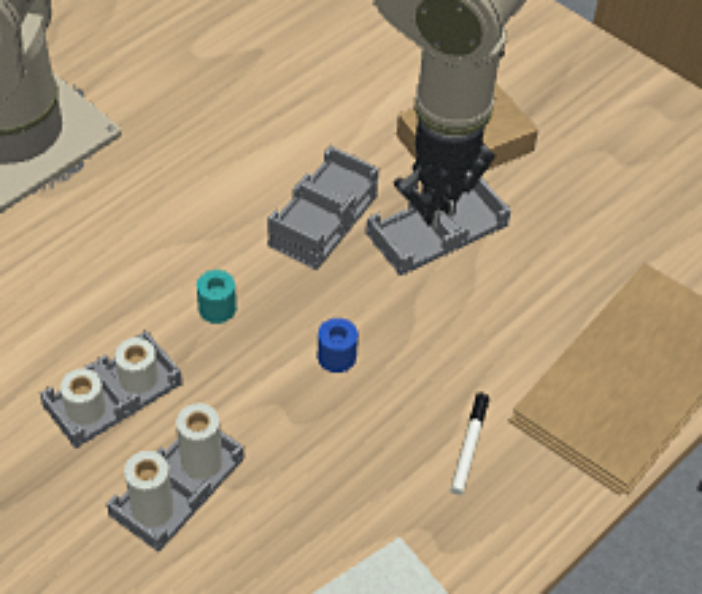

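```bash
python3 -m crank '[[[-0.2,0,0,0,0,0.4,4],[-0.4,0,0,0,0,0.7,4],[-0.4,0,0,0,0,0.7,4],[-0.4,0,0,0,0,0.7,4],[-0.4,0,0,0,0,0.7,4],[-0.4,0,0,0,0,0.7,4],[-0.4,0,0,0,0,0.7,4],[-0.3,-0.03,0,0,0,0.5,4]]]' 80
python3 -m crank '[[[-0.2,-0.03,0,0,0,0.26,4],[-0.1,0,0,0,0,0,4],[0,0,0,0,0,0,4],[0,0,0,0,0,0,4]]]' 80
python3 g.py .4356 .2062 .05 103.4
python3 - <<'E'
from h import *
p,d=manip.camera("scene");cv2.imwrite("pics/s12.png",cv2.resize(p[120:220,290:410],None,fx=6,fy=6,interpolation=cv2.INTER_CUBIC))
p,d=manip.camera("top");cv2.imwrite("pics/t12.png",cv2.resize(p[180:280,190:310],None,fx=6,fy=6,interpolation=cv2.INTER_CUBIC))
E
```

```text
clock: 43.88
position: [0.4527, 0.2083, 0.1329]
ee_rot: [0.627, 0.779, -0.0, -0.0]
ft_force: [0.3, 0.1, -1.9]
grip_width: 0.14
clock: 44.38
position: [0.437, 0.2065, 0.1332]
ee_rot: [0.62, 0.785, 0.0, 0.0]
ft_force: [-0.1, 0.0, -3.6]
grip_width: 0.143
t 44.38 pos [0.437  0.2065 0.1332] yaw 103.38 D [-0.024 -0.006 -1.387] rot [-0.     0.003  0.005] F [-0.1  0.  -3.6] w 12.2
```

View pics/s12.png

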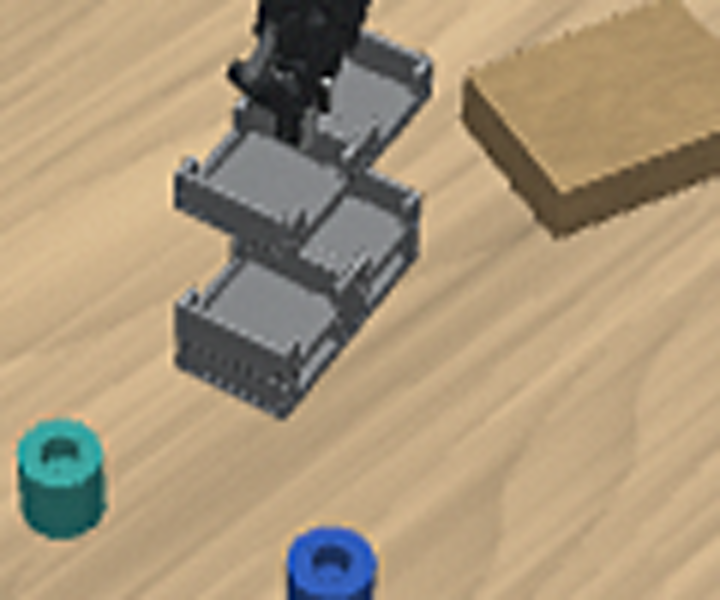

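View pics/t12.png

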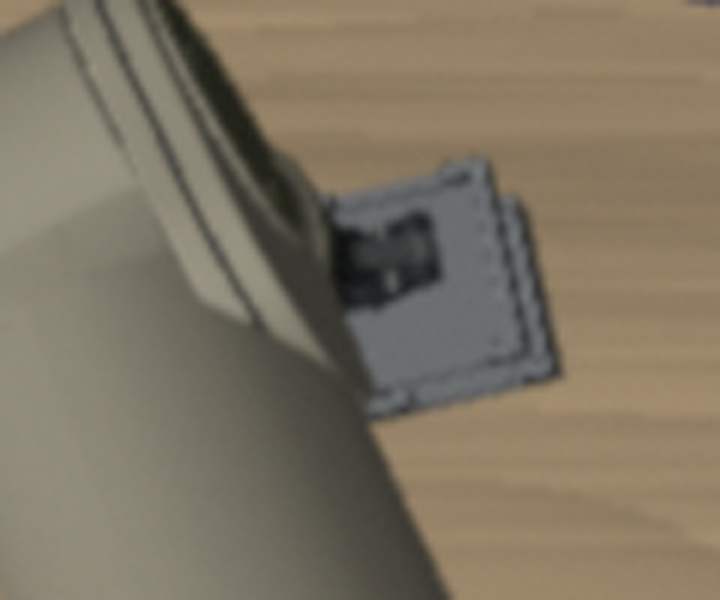

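```bash
python3 -m crank '[[[-0.02,-0.005,-0.2,0,0,0,4],[0,0,-0.4,0,0,0,4],[0,0,-0.4,0,0,0,4],[0,0,-0.25,0,0,0,4],[0,0,-0.06,0,0,0,4],[0,0,0,0,0,0,4],[0,0,0,0,0,0,4]]]' 80
python3 g.py .4356 .2062 .0495 103.4
python3 - <<'E'
from h import *
p,d=manip.camera("scene");cv2.imwrite("pics/s13.png",cv2.resize(p[120:220,290:410],None,fx=6,fy=6,interpolation=cv2.INTER_CUBIC))
p,d=manip.camera("top");cv2.imwrite("pics/t13.png",cv2.resize(p[180:280,190:310],None,fx=6,fy=6,interpolation=cv2.INTER_CUBIC))
E
```

```text
clock: 45.35
position: [0.4359, 0.2066, 0.0554]
ee_rot: [0.62, 0.785, 0.001, 0.0]
ft_force: [0.5, 0.2, -2.4]
grip_width: 0.138
t 45.35 pos [0.4359 0.2066 0.0554] yaw 103.41 D [-0.005 -0.007 -0.098] rot [-0.01   0.012 -0.001] F [ 0.5  0.2 -2.4] w 11.8
```

View pics/s13.png

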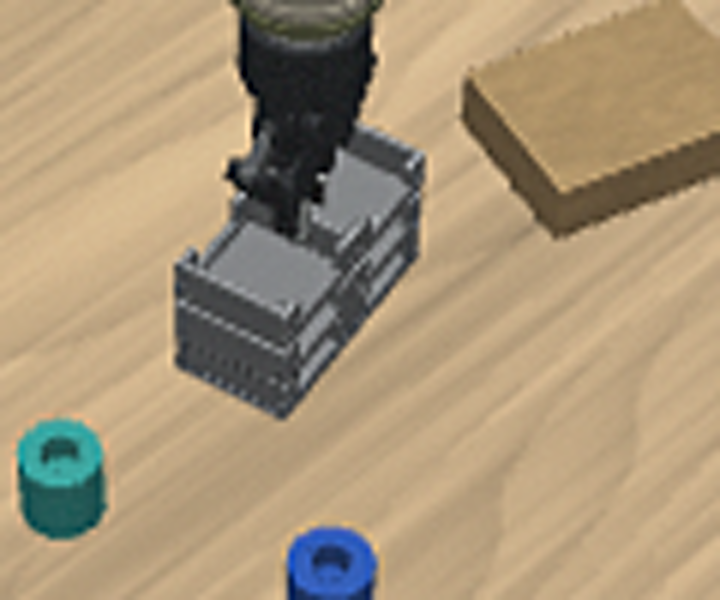

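View pics/t13.png

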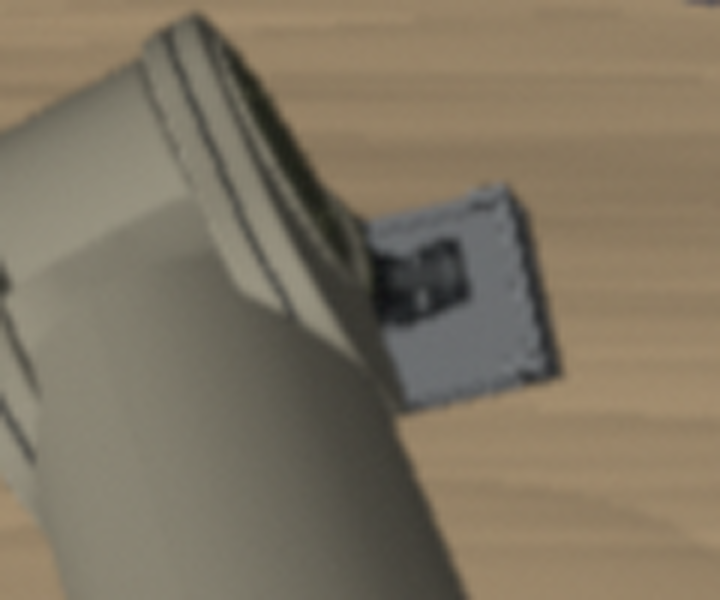

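Edges line up squarely with the stack. Lower to contact.

```bash
python3 -m crank '[[[0,0,-0.05,0,0,0,4],[0,0,-0.03,0,0,0,4],[0,0,0,0,0,0,4]]]' 80
python3 -m crank '[[[0,0,-0.02,0,0,0,4],[0,0,0,0,0,0,4]]]' 80
python3 g.py .4356 .2062 .0495 103.4
```

```text
clock: 45.82
position: [0.4353, 0.2062, 0.0497]
ee_rot: [0.62, 0.785, -0.0, -0.0]
ft_force: [-0.1, -0.4, -2.3]
grip_width: 0.139
clock: 46.08
position: [0.4354, 0.2063, 0.0495]
ee_rot: [0.62, 0.785, 0.0, -0.0]
ft_force: [-5.0, -2.0, 8.4]
grip_width: 0.14
t 46.08 pos [0.4354 0.2063 0.0495] yaw 103.4 D [ 0.003 -0.001  0.   ] rot [-0.002 -0.002 -0.   ] F [-5.  -2.   8.4] w 11.9
```

```bash
python3 -m crank '[[[0,0,0.01,0,0,0,20],[0,0,0,0,0,0,30],[0,0,0,0,0,0,40],[0,0,0,0,0,0,45],[0,0,0.3,0,0,0,45],[0,0,0.6,0,0,0,45],[0,0,0.8,0,0,0,45],[0,0,0.5,0,0,0,45]]]' 40
python3 -m crank '[[[-0.1,-0.8,0,0,0,0,45],[-0.1,-0.8,0,0,0,0,45],[-0.1,-0.8,0,0,0,0,45],[0,-0.6,0,0,0,0,45],[0,-0.3,0,0,0,0,45],[0,0,0,0,0,0,45],[0,0,0,0,0,0,45]]]'
python3 - <<'E'
from h import *
p,d=manip.camera("scene");cv2.imwrite("pics/s14.png",cv2.resize(p[90:310,220:480],None,fx=2.7,fy=2.7))
p,d=manip.camera("top");cv2.imwrite("pics/t14.png",cv2.resize(p[120:260,180:440],None,fx=3,fy=3))
W=cloud("top",d);w=W[190:270,200:295];z=w[...,2]
for lo,hi in((.008,.2),(.008,.055),(.08,.1)):
    m=(z>lo)&(z<hi);print(m.sum(),cv2.minAreaRect(w[m][:,:2].astype(np.float32)))
print(np.percentile(z[z>.08],[10,50,90]))
E
```

```text
clock: 47.08
position: [0.4359, 0.2065, 0.1835]
ee_rot: [0.62, 0.785, 0.001, 0.0]
ft_force: [1.1, -0.1, -0.6]
grip_width: 0.527
clock: 47.95
position: [0.4174, 0.0092, 0.1812]
ee_rot: [0.619, 0.785, 0.0, -0.0]
ft_force: [-1.2, -0.0, -0.7]
grip_width: 0.526
2163 ((0.44627413153648376, 0.20799852907657623), (0.09976322203874588, 0.1582135409116745), 13.311241149902344)
118 ((0.43510016798973083, 0.19728291034698486), (0.10161062330007553, 0.15079264342784882), 2.8708302974700928)
475 ((0.4358464181423187, 0.20556792616844177), (0.07807714492082596, 0.158246710896492), 13.399893760681152)
[0.08602791 0.09034484 0.59582842]
```

View pics/s14.png

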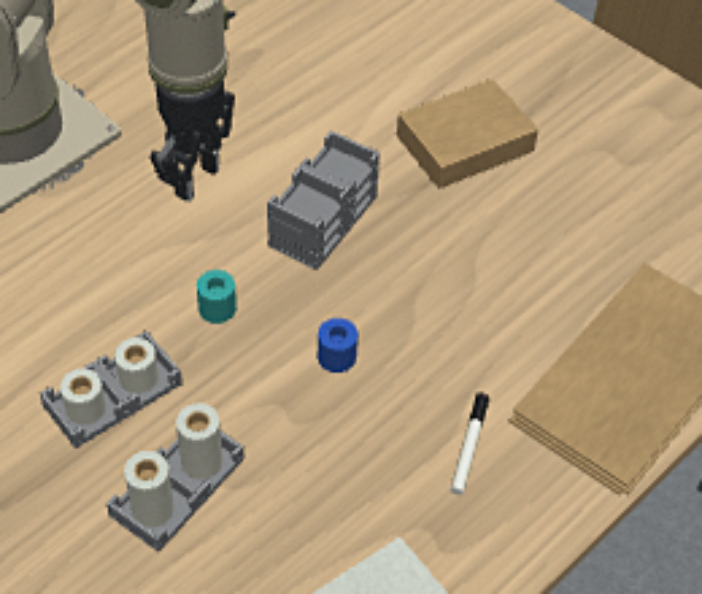

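View pics/t14.png

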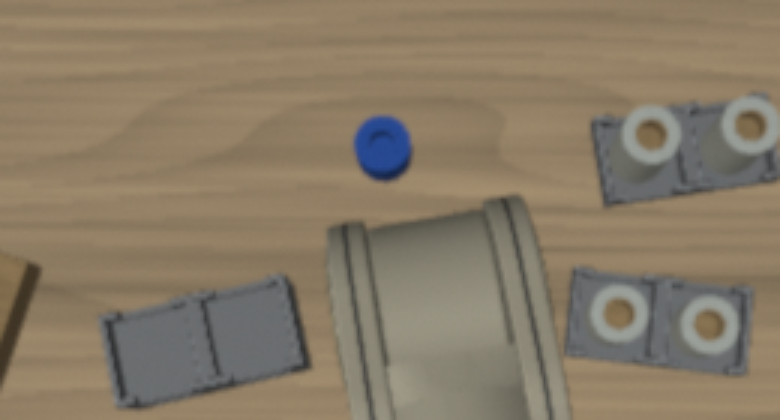

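Run:
```python
from h import *
p,d=manip.camera("top");W=cloud("top",d)
for nm,(a,b,c,e),lo,hi in(("tall",(370,140,450,195),.08,.1),("single",(362,203,437,250),.046,.066)):
    w=W[b:e,a:c];z=w[...,2];m=(z>.008)&(z<.034);r=cv2.minAreaRect(w[m][:,:2].astype(np.float32));print(nm,r)
    n,l,s,ce=cv2.connectedComponentsWithStats(((z>lo)&(z<hi)).astype(np.uint8))
    (cx,cy),(W1,H1),an=r
    th=np.radians(an if W1<H1 else an-90)
    for i in range(1,n):
        if s[i,4]>40:
            (x,y),rr=cv2.minEnclosingCircle(w[l==i][:,:2].astype(np.float32));dx,dy=x-cx,y-cy
            print("local",np.round([dx*np.cos(th)+dy*np.sin(th),-dx*np.sin(th)+dy*np.cos(th)],4),rr,np.percentile(z[l==i],[10,50,90]))
```

```text
tall ((0.6132575273513794, -0.21284052729606628), (0.07919812202453613, 0.15939663350582123), 8.588481903076172)
local [-0.001  -0.0412] 0.025771157816052437 [0.0875236  0.09333687 0.0959095 ]
local [0.0019 0.0428] 0.02540665864944458 [0.08795906 0.09317361 0.09595004]
single ((0.45830971002578735, -0.18526163697242737), (0.15847282111644745, 0.078396275639534), 83.450439453125)
local [-0.001   0.0397] 0.025006739422678947 [0.0506402  0.05321366 0.0555346 ]
local [-0.0017 -0.0383] 0.02538779377937317 [0.04991327 0.05332917 0.05648406]
```

All within tolerance; the arm is clear and still.

Run:
```python
from workcell import manip
print(manip.hand_in())
```

```text
the job is handed in; nothing more can be done
None
```

The job is done and handed in at about 48 s of the 128 s allowed. The tall roll went into the free pocket of the tall-roll tray. Both short rolls went into the single tray, one to a pocket. The emptied mixed tray was then stacked on the empties.

**Last camera checks before handing in:**
- **Rolls:** all four stand upright on the pocket floors, within about 2 mm across the tray and 3 mm along it of the pocket centres. Tops are at 93 mm (tall) and 53 mm (short).
- **Stack:** the mixed tray is level at 90 mm, within 1 mm of where the stack was measured at the start and at the same angle.
- **Bystanders:** the carton looked unmoved in the pictures. I did not measure it or the tape again at the end; the arm never went near the tape.

**What went wrong on the way:**
- **First grip of the tray's short roll slipped:** the roll stayed upright. I gripped it lower and lifted it.
- **First close on the tray web met nothing:** the scene camera showed the fingertips about 20 mm above the reported TCP. I went lower, to a reported −10 mm, and the grip held.

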